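# Put the paint stock and palette tray away in the sloping rack

### The arm

A 6-joint arm with a two-finger parallel gripper is mounted at the origin on the work surface. World frame = base frame: x ahead of the robot, y to its left, z up, the work surface at z = 0. Lengths are in m, angles in rad, forces in N, time in s.
With the tool pointing down it reaches from about 0.4 to 0.825 m from the base axis. Payload 7 kg.
Tool frame: the origin (TCP) lies on the mounting face of the last link; the fingertips stand arm.tcp_to_tips ahead of it and the grasp point (between the pads) lies 159 mm ahead of it (arm.tcp_to_tips is the distance from the TCP to the fingertips, in m); z points along the fingers, y is the direction in which the jaws open and shut (so a half turn about z gives the same grasp; the last joint's range is limited). The gripper opens to 88 mm and grips with 3 to 60 N. Pads are 19 mm wide; open, the fingers measure 130 mm over their backs; the gripper's body (78 mm by 193 mm) begins 47 mm behind the grasp point.
Start: joints at [-0.891, 0.359, 0.012, 0, -1.224, -0.288], TCP at [0.258, -0.624, 0.405] pointing down, gripper open.
Joint ranges: [-3.07, 3.07], [-1.43, 2.12], [-1.02, 1.25], [-3.03, 1.67], [-3.05, -0], [-3.03, 3.03]. Speed limits (rad/s): [2.39, 2.39, 3.01, 3.14, 3.14, 3.14].

### API

Orientations are given as [roll, pitch, yaw] about the fixed x, y, z axes, in that order (R = Rz(yaw) Ry(pitch) Rx(roll)).
In Python, from station import arm, cams, job_done, finder gives the robot as it stands.
- The arm moves only by the tool play_rows, never from a script. Its argument "targets" is a list that holds one entry, the list of rows, each a list of 4 numbers: the shift along the tool's x, y, z in m, then the turn about the tool's z in degrees. A call has 1 to 5 rows; each row is the pose to reach, as a shift and turn from the pose commanded when the call began, along the tool's axes at that moment; what a row does not reach only later rows make up. A row lasts 1/8 s, in which the tool goes at most 62.5 mm and 10.7 degrees, less where a joint would pass 70% of its speed; a pose out of reach is approached as far as the arm can. A call with a gripper value outside its range is refused whole. "grip" is the closure in counts, from 0 (fully open) to 255 (shut), set as the call begins (left out, the last holds). The fingers move at their own pace and stop on an object; "newtons" is the grip in N (left out, the last holds). Time passes only in rows, so rows that repeat a pose let the fingers close. It gives the time, the measured TCP pose, the force and the opening at its end, in the units of the state.
- arm.get_state(): the state, without advancing time (a new reading comes with each control period).
- cams.grab_frame(name): name is "scene" or "top" or "wrist"; returns (picture, depth): 400x640x3 uint8, red, green, blue; 400x640 float32, m along the optical axis (not along the pixel's ray), 0 where there is no reading.
- cams.camera_params(name): a dict with "intrinsics" (3x3 intrinsics, pixels), "D" ([k1, k2, p1, p2, k3] as OpenCV has them; the pictures are not rectified), "position" and "attitude" of the camera in the world. Camera axes: x right, y down, z forward; pixel columns grow to the right and rows downward; lengths in m; the calibration is good to about 2 mm. A picture is of the moment at which its call begins: read the wrist's pose just before it. camera_params takes no time and is no camera call; for the wrist camera it gives the pose at the moment of the call.
- job_done(): hands the job in, once; it reports no verdict.
Trained networks look in the newest picture that a camera, given by its name, has taken for a name from the list of things; names that differ only in an ending like _2 or _b are one class to them, and where a whole thing is asked for, a point or a joint stands for the part that bears it (a point fixed in the world has none). Each returns a list of dicts, best first, with "score" (0 to 1); they miss things now and then, are a little off and sometimes report something else, mostly with a low value. They report only what shows in the picture. A call takes as long as a camera call.
- finder.find_in(camera, query): "xyz" ([x, y, z] in m, in world coordinates, good to about 4 mm: the middle of the surface that is visible of it).
- finder.masks_of(camera, query): "mask" (400x640 bool, what is visible of it).
The state is a dict: "t": time; "q": joint angles; "qd": joint speeds; "joint_efforts": joint torques, N m; "eef_pos": TCP position; "ee_rot": TCP orientation; "force": force on the tool from outside, world axes, zero at the start; "moment": the same for the moment, N m; "width": finger opening in m.
Only numpy, scipy, OpenCV 4.12 (cv2) and the standard library are available. Lean on these libraries where they do the work, as an engineer would, in place of code of your own. Each camera call takes 0.05 s, during which the arm holds its last target. There are 200 camera calls.

### The job

Clear the bench into the paint rack: lay both paint scrapers flat in the palette tray and slide the tray between the runners, under the sloping shelf, fully home against its stop. Stack all the paint cartons there are lying flat in one square pile on the shelf's yellow stripe, their long way running down the slope, each pushed back so that its end rests against the backstop. Do not knock over or shove away the jars, pots and other things on the bench.

Things in the scene. Friction and masses are not known exactly. Their poses are not given: they have to be found in the camera images.
- rack: black paint rack, fixed: a sloping carton shelf over a slot for the palette tray. Origin on the table at its centre; x across, y the way the tray goes in (and the shelf slopes down), z up. Two plywood runners 20 mm high, inner faces at x = -79 and +79 mm, from y = -95 to +105 mm, with flared lead-ins out to y = -125 mm.
- tray_stop (a point): middle of the plywood stop bar's face across the back of the rack's slot, 10 mm above the table, at y = +95 mm in the rack's frame; axes as the rack's. The tray's back edge meets it when home; the centre of the tray's grip block is then 190 mm in front of it (-y).
- shelf_front (a point): middle of the shelf's front top edge, at y = -43 mm, z = 98 mm in the rack's frame. The shelf overhangs the slot: its underside is 42 mm above the table at the back, 88 mm at this edge, so the home tray's grip block stands clear in front, 52 mm from this edge.
- slope: the rack's sloping shelf with backstop, in a tilted frame. Origin in the inside corner of shelf and backstop, mid-width, 52 mm above the table (rack y = 100 mm); x across; y runs down the slope (0.314 rad below level) to the backstop's face, the plane y = 0; z square to the shelf top, the plane z = 0. Shelf from y = -150 mm to 0, 186 mm wide, no side walls; backstop 12 mm thick, 190 mm tall.
- pile_foot (a point): where the centre of the bottom carton belongs: in the slope's frame x = 0, y = -60 mm, z = 18 mm (axes as the slope's); each further carton 36 mm higher along z. A yellow stripe 60 mm wide down the middle of shelf and backstop marks the pile. Cardboard does not slide down the shelf by itself.
- tray_grip (a point): centre of the upright wooden grip block at the front of the loose aluminium palette tray (0.4 kg), 30 mm above the table. Block 12 (x) by 36 (y) by 44 mm, top at 48 mm. y points to the tray's back, x across, z up. Tray 150 mm wide (x), 170 mm long, 18 mm high; its centre is 105 mm from here along +y, its back edge 190 mm, its front wall 20 mm.
- tray_floor (a point): centre of the palette tray's inside floor, 4 mm above the table; axes as for the grip. Walls are 4 mm thick and stand 14 mm above the floor; inside it is 142 mm (x) by 162 mm (y).
- scraper1_grip (a point): point to grip on a loose paint scraper with an orange handle (90 g), near its balance point, half-way up the handle (10 mm above what it lies on). y points along the scraper to its blade: the handle, 20 mm wide and 20 mm high, runs from y = -55 to +31 mm, the thin steel blade, 46 mm wide, on to y = +85 mm, 8 mm clear of the table. x across, z up.
- scraper2_grip (a point): point to grip on a loose paint scraper with a blue handle (90 g), near its balance point, half-way up the handle (10 mm above what it lies on). y points along the scraper to its blade: the handle, 20 mm wide and 20 mm high, runs from y = -55 to +31 mm, the thin steel blade, 34 mm wide, on to y = +85 mm, 8 mm clear of the table. x across, z up.
- carton1_mid (a point): centre of a cardboard carton of tube paint with a yellow band: 60 mm wide (x), 120 mm long (y), 36 mm high (z up), 0.2 to 0.42 kg, same either way round. None if it is not there this time.
- carton2_mid (a point): centre of a cardboard carton of tube paint with a pink band: 60 mm wide (x), 120 mm long (y), 36 mm high (z up), 0.2 to 0.42 kg, same either way round. None if it is not there this time.
- carton3_mid (a point): centre of a cardboard carton of tube paint with a green band: 60 mm wide (x), 120 mm long (y), 36 mm high (z up), 0.2 to 0.42 kg, same either way round. None if it is not there this time.
- carton4_mid (a point): centre of a cardboard carton of tube paint with an orange band: 60 mm wide (x), 120 mm long (y), 36 mm high (z up), 0.2 to 0.42 kg, same either way round. None if it is not there this time.
- carton5_mid (a point): centre of a cardboard carton of tube paint with a blue band: 60 mm wide (x), 120 mm long (y), 36 mm high (z up), 0.2 to 0.42 kg, same either way round. None if it is not there this time.
- jar_black: black paint jar, 60 mm across, 75 mm tall; not part of the job. Origin at the centre of its underside, z up.
- jar_pink: pink paint jar, 52 mm across, 60 mm tall; not part of the job. Origin at the centre of its underside, z up.
- tape: roll of blue masking tape lying flat, 90 mm across, 24 mm high; not part of the job. Origin at the centre of its underside, z up.
- brush_pot: tin with brushes standing in it, 76 mm across, 205 mm tall over the brushes; not part of the job. Origin at the centre of its underside, z up.
- medium: amber glass bottle, 56 mm across, 140 mm tall; not part of the job. Origin at the centre of its underside, z up.
- paint_can: grey paint can with a yellow label, 84 mm across, 100 mm tall; not part of the job. Origin at the centre of its underside, z up.

How it is judged:
By the outcome, as a careful person would: the job done as asked, in the order asked, and still so for the second after the job is handed in, with the robot touching nothing.
Of carton1, carton2, carton3, carton4, carton5 only 3 to 5 are there at a start; the rules pass over those that are not, and their reading is None.
At some moment in a run one of carton1, carton2, carton3, carton4, carton5, tray may be knocked a few centimetres aside while the robot is not near it.
Once in a run the grip may slacken for a moment while it holds something.
It also fails if it takes over 210 s, if anything falls off the work surface, if the arm or the gripper's body presses on something with over 40 N, if the wrist force passes 120 N, or if a joint passes its speed limit or range.

## Working session

There is one attempt and no reset: what is moved stays moved. The work goes in short steps, Python scripts to look and compute and a tool call to move; the robot and the scene stay as the last step left them, time stands still between calls to the robot, and variables do not carry over. Pictures are saved under pics/ and viewed, about 12 in all and at most 16, crops included, and the job is handed in when it is done.

Besides the shell and the picture viewer there is one more tool, called as name(argument=value, ...), one argument or row to a line, values as JSON. play_rows: Moves the arm, as the interface text tells. Its arguments: {"type":"object","properties":{"targets":{"type":"array","items":{"type":"array","items":{"type":"array","items":{"type":"number"}}}},"grip":{"type":"number"},"newtons":{"type":"number"}},"required":["targets"]}

```bash
ls; mkdir -p pics
cat > h.py <<'E'
import numpy as np, cv2
from scipy.spatial.transform import Rotation as R
from station import arm, cams, job_done, finder
def grab(n,save=None):
    P=cams.camera_params(n); im,d=cams.grab_frame(n)
    if save: cv2.imwrite('pics/'+save,im[:,:,::-1])
    return im,d,P
def rot(P):
    a=np.array(P['attitude'],float)
    return a if a.shape==(3,3) else (R.from_euler('xyz',a).as_matrix() if a.size==3 else R.from_quat(a).as_matrix())
def world(P,uv,d):
    uv=np.asarray(uv,np.float64).reshape(-1,1,2)
    n=cv2.undistortPoints(uv,np.array(P['intrinsics'],float),np.array(P['D'],float)).reshape(-1,2)
    d=np.asarray(d,float).reshape(-1,1)
    return (np.c_[n,np.ones(len(n))]*d)@rot(P).T+np.array(P['position'],float)
def cloud(P,d):
    v,u=np.mgrid[:d.shape[0],:d.shape[1]]
    return world(P,np.c_[u.ravel(),v.ravel()],d.ravel()).reshape(*d.shape,3)
E
python3 - <<'E'
from h import *
print(arm.get_state(), arm.tcp_to_tips)
for n in ('top','scene'):
    im,d,P=grab(n,n+'0.png'); print(n,P)
    for q in ['rack','tray_grip','scraper1_grip','scraper2_grip']+['carton%d_mid'%i for i in range(1,6)]+['jar_black','jar_pink','tape','brush_pot','medium','paint_can']:
        if n=='top': 
            print(q,[(np.round(r['xyz'],3).tolist(),round(r['score'],2)) for r in finder.find_in(n,q)][:3])
E
```

```text
pics
{'t': 0.0, 'q': array([-8.90909784e-01,  3.59370796e-01,  1.10473482e-02, -3.46817841e-04,
       -1.22407723e+00, -2.88103740e-01]), 'qd': array([-0.00015329, -0.00025611,  0.00128251, -0.00143623, -0.00060525,
        0.00023039]), 'joint_efforts': array([-1.32376204e-03, -5.82716453e+01,  2.93060696e+01,  6.99703708e+00,
        6.89007895e-03, -1.94962754e-04]), 'eef_pos': array([ 0.25766399, -0.6236721 ,  0.40372843]), 'ee_rot': array([ 3.13996179e+00, -1.43301236e-04, -2.74992785e+00]), 'force': array([ 0.46788324, -0.31365241, -1.05359609]), 'moment': array([ 0.00125606, -0.00029542,  0.0272445 ]), 'width': 0.08791911771351031} 0.1781
top {'intrinsics': array([[416.62428965,   0.        , 316.10045599],
       [  0.        , 416.62428965, 197.76398756],
       [  0.        ,   0.        ,   1.        ]]), 'D': array([-0.10074018,  0.        ,  0.        ,  0.        ,  0.        ]), 'position': array([0.41622076, 0.02226054, 1.15826858]), 'attitude': array([-3.04163771, -0.00812066, -1.57534923])}
rack [([0.577, 0.372, 0.093], 0.98), ([0.753, 0.137, 0.096], 0.7)]
tray_gri
[... 479 characters left out ...]
-0.373, 0.038], 0.81), ([0.416, -0.184, 0.034], 0.38)]
jar_black [([0.708, -0.31, 0.075], 0.65)]
jar_pink [([0.381, -0.028, 0.059], 0.74)]
tape [([0.575, 0.37, 0.094], 0.35), ([0.579, 0.373, 0.094], 0.26)]
brush_pot [([0.754, 0.136, 0.096], 0.93)]
medium [([0.35, 0.335, 0.09], 0.95)]
paint_can [([0.333, 0.21, 0.097], 0.86)]
scene {'intrinsics': array([[366.03900592,   0.        , 318.61870923],
       [  0.        , 366.03900592, 198.46682452],
       [  0.        ,   0.        ,   1.        ]]), 'D': array([-0.06112794,  0.        ,  0.        ,  0.        ,  0.        ]), 'position': array([ 1.28983273, -0.13541286,  0.63416343]), 'attitude': array([-2.18439045, -0.01031741,  1.39919287])}
```

View pics/top0.png

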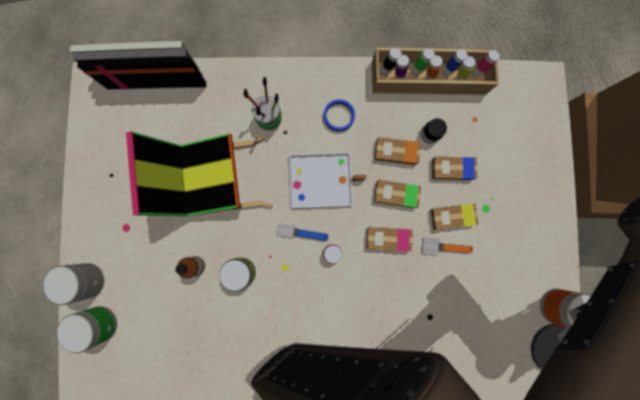

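View pics/scene0.png

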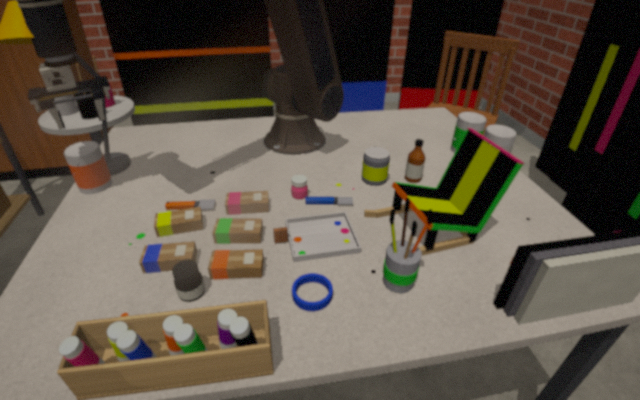

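```bash
cat >> h.py <<'E'
def yawfix(a): # to (-90,90]
    return (a+90)%180-90
def rect(X,zlo,zhi):
    s=(X[:,2]>zlo)&(X[:,2]<zhi); Y=X[s]
    if len(Y)<8: return None
    c,(w,h),a=cv2.minAreaRect((Y[:,:2]*1000).astype(np.float32))
    if w<h: w,h,a=h,w,a+90
    return np.round(c,1),round(w,1),round(h,1),round(yawfix(a-90),1),np.round(np.median(Y,0)*1000,1)
def measure(cam,qs,zr=(.025,.05),save=None):
    im,d,P=grab(cam,save); C=cloud(P,d); out={}
    for q in qs:
        ms=finder.masks_of(cam,q)
        if not ms: print(q,None); continue
        m=ms[0]['mask']&(d>0); X=C[m]; out[q]=X
        print(q,round(ms[0]['score'],2),rect(X,*zr))
    return im,d,P,C,out
E
python3 - <<'E'
from h import *
im,d,P,C,o=measure('top',['carton%d_mid'%i for i in range(1,6)])
for q,z in (('tray_grip',(-.005,.06)),('scraper1_grip',(.003,.03)),('scraper2_grip',(.003,.03))):
    m=finder.masks_of('top',q)[0]['mask']; X=C[m&(d>0)]; print(q,m.sum(),rect(X,*z))
    if q=='tray_grip':
        print('block',rect(X,.035,.06)); print('walls+',rect(X,.008,.03))
    else:
        print('handle',rect(X,.012,.03), 'blade',rect(X,.003,.012))
m=finder.masks_of('top','rack')[0]['mask']
hsv=cv2.cvtColor(im,cv2.COLOR_RGB2HSV)
ye=m&(hsv[...,0]>22)&(hsv[...,0]<36)&(hsv[...,1]>120)&(d>0)
X=C[ye]; print(len(X)); np.save('ye.npy',X)
mk=np.zeros_like(im); mk[m]=im[m]; 
# plane seg: shelf vs backstop
for nm,X in (('ye',X),('rack',C[m&(d>0)])):
    best=[]
    Y=X.copy()
    rng=np.random.default_rng(0)
    for k in range(2):
        b=None
        for _ in range(400):
            p=Y[rng.choice(len(Y),3,False)]; n=np.cross(p[1]-p[0],p[2]-p[0]); l=np.linalg.norm(n)
            if l<1e-6: continue
            n/=l; s=abs((Y-p[0])@n)<.004
            if b is None or s.sum()>b.sum(): b=s
        Z=Y[b]; c=Z.mean(0); n=np.linalg.svd(Z-c)[2][2]; n*=np.sign(n[2]); print(nm,len(Z),c.round(4),n.round(4),'yaw',np.degrees(np.arctan2(n[1],n[0])).round(2),'tilt',np.arccos(n[2]).round(3)); Y=Y[~b]
E
```

```text
carton1_mid 0.56 (array([ 477.4, -368.9]), 120.7, 61.5, 6.3, array([ 477.3, -368.7,   36.5]))
carton2_mid 0.76 (array([ 417.2, -184.8]), 121.9, 60.4, -3.2, array([ 418.5, -183.7,   36.6]))
carton3_mid 0.98 (array([ 541.5, -210.2]), 122.7, 61.4, -8.5, array([ 540.9, -209.2,   36.7]))
carton4_mid 0.9 (array([ 660.8, -213.2]), 121.8, 58.5, -6.1, array([ 660. , -213.5,   36.4]))
carton5_mid 0.85 (array([ 611.7, -374.8]), 121.1, 61.7, -1.4, array([ 610.5, -374.5,   36.3]))
tray_grip 3424 (array([582.9, -19.4]), 207.9, 151.3, 1.8, array([582. ,  -3.9,   5. ]))
block (array([ 584.5, -105.1]), 35.0, 12.4, 5.9, array([ 583.4, -104.9,   47.8]))
walls+ (array([582.9, -18.7]), 206.5, 151.3, 1.9, array([583.7,  -8.2,  16.3]))
scraper1_grip 488 (array([ 390.4, -349.9]), 137.3, 46.0, -7.2, array([ 392.5, -322.3,   15.1]))
handle (array([ 395.5, -350. ]), 137.5, 44.1, -0.6, array([ 390.5, -341.7,   17.8])) blade (array([ 397.2, -303.6]), 46.5, 42.4, 88.0, array([ 396.1, -303.5,   10.5]))
scraper2_grip 466 (array([436.6,  48.5]), 139.4, 33.6, -8.3, array([434.3,  62.5,  17. ]))
handle (array([434.8,  48.7]), 139.6, 33.0, -10.3, array([434. ,  51.3,  18.1])) blade (array([440.3,  74. ]), 87.2, 33.3, -8.1, array([442.6,  98.3,  10.7]))
2670
ye 1370 [0.5728 0.3998 0.1447] [ 0.1314 -0.9417  0.3098] yaw -82.05 tilt 1.256
ye 1252 [0.5875 0.2965 0.0775] [-0.0363  0.3106  0.9498] yaw 96.67 tilt 0.318
rack 3982 [0.5714 0.4024 0.153 ] [ 0.1285 -0.942   0.3101] yaw -82.23 tilt 1.255
rack 3461 [0.5863 0.2932 0.0784] [-0.0413  0.3095  0.95  ] yaw 97.6 tilt 0.318
```

```bash
cat >> h.py <<'E'
import json
def plan(wps,v=.058,w=10,start=None):
    """wps: (x,y,z of grasp point in mm, a deg [, max mm/row]); prints calls of <=5 rows (mm shown as m)"""
    s=arm.get_state(); Rt=R.from_euler('xyz',s['ee_rot']); p=np.array(s['eef_pos']); 
    g=p+Rt.apply([0,0,.159]); yaw=np.degrees(s['ee_rot'][2])
    for wp in wps:
        t=np.array(wp[:3])/1000; vv=wp[4]/1000 if len(wp)>4 else v
        dw=t-g; dy=(wp[3]-90-yaw+180)%360-180
        n=max(1,int(np.ceil(max(np.linalg.norm(dw)/vv,abs(dy)/w)-.05)))
        rows=[]; k0=0
        while k0<n:
            m=min(5,n-k0)
            Rd=R.from_euler('xyz',s['ee_rot'][:2].tolist()+[np.radians(yaw+dy*k0/n)])
            sh=Rd.inv().apply(dw/n)
            print(json.dumps([[round(float(c)*j,3) for c in sh]+[round(-dy/n*j,1)] for j in range(1,m+1)]))
            k0+=m
        print('--'); g=t; yaw=yaw+dy
def where():
    s=arm.get_state(); g=np.array(s['eef_pos'])+R.from_euler('xyz',s['ee_rot']).apply([0,0,.159])
    print('t',round(s['t'],2),'grasp',(g*1000).round(1),'a',round(np.degrees(s['ee_rot'][2])+90,2),'w',round(s['width']*1000,1),'F',np.round(s['force'],1))
E
python3 - <<'E'
from h import *
X=np.load('ye.npy'); a=7.75; ex=np.array([np.cos(np.radians(a)),np.sin(np.radians(a))]); ey=np.array([-ex[1],ex[0]])
u=X[:,:2]@ex; 
cor=None
nb=np.array([ey[0]*-.9511,ey[1]*-.9511,.309]); 
# plane offsets
ns=np.array([ey[0]*.309,ey[1]*.309,.9511])
cs=np.array([.5863,.2932,.0784]); cb=np.array([.5714,.4024,.153])
# solve in (v=along ey, z)
A=np.array([[.309,.9511],[-.9511,.309]]); b=[ns@cs,nb@cb]; v,z=np.linalg.solve(A,b); print('corner v,z',v,z)
for lo,hi in ((.24,.33),(.34,.39),(.39,.45)):
    vv=X[:,:2]@ey; s=(vv>v-(.15 if lo<.3 else -.005))&(vv<v-.005 if lo<.3 else vv>v+.005)
    q=np.percentile(u[s],[1,50,99]); print(q,(q[0]+q[2])/2)
# yaw check: regress stripe mid u vs v
vv=X[:,:2]@ey
for k in np.arange(vv.min(),vv.max(),.02):
    s=(vv>=k)&(vv<k+.02)
    if s.sum()>30: q=np.percentile(u[s],[2,98]); print(round(k,3),q.round(4),round(q.mean(),4))
u0=np.median(u); o=ex*u0+ey*(v-.1); print('rack origin',o,'corner z',z)
where()
plan([(390,-364,130,-7.2),(389,-364,23,-7.2,40)])
E
```

```text
corner v,z 0.28922563565821446 0.05313456189271991
[0.58597537 0.62172373 0.65871706] 0.6223462138491176
[0.54890732 0.62190657 0.66678866] 0.6078479935159572
[0.54890732 0.62190657 0.66678866] 0.6078479935159572
0.148 [0.5874 0.6564] 0.6219
0.168 [0.5869 0.6572] 0.6221
0.188 [0.5866 0.6563] 0.6215
0.208 [0.5873 0.6575] 0.6224
0.228 [0.5867 0.6567] 0.6217
0.248 [0.5868 0.6585] 0.6226
0.268 [0.5873 0.6583] 0.6228
0.288 [0.5878 0.6571] 0.6225
0.308 [0.5697 0.6571] 0.6134
0.328 [0.5868 0.6568] 0.6218
rack origin [0.59057574 0.27134381] corner z 0.05313456189271991
t 1.35 grasp [ 257.7 -623.9  245.7] a -67.55 w 87.4 F [-0.   0.1 -0.3]
[[-0.037, 0.032, 0.019, -10.1], [-0.074, 0.063, 0.039, -20.1], [-0.111, 0.095, 0.058, -30.2], [-0.148, 0.126, 0.077, -40.2], [-0.185, 0.158, 0.096, -50.3]]
[[-0.048, -0.008, 0.019, -10.1]]
--
[[0.0, 0.0, 0.036, -0.0], [0.0, 0.001, 0.071, -0.0], [0.0, 0.001, 0.107, -0.0]]
--
```

play_rows(
  targets=[
    [[-0.037, 0.032, 0.019, -10.1], [-0.074, 0.063, 0.039, -20.1], [-0.111, 0.095, 0.058, -30.2], [-0.148, 0.126, 0.077, -40.2], [-0.185, 0.158, 0.096, -50.3]],
  ],
  grip=140,
  newtons=30,
)

```text
t: 1.98
eef_pos: [0.369, -0.4058, 0.3084]
ee_rot: [-3.141, -0.0, -1.866]
force: [1.8, 0.0, 0.4]
width: 0.0435
```

play_rows(
  targets=[
    [[-0.048, -0.008, 0.019, -10.1], [-0.048, -0.008, 0.019, -10.1]],
  ],
)

```text
t: 2.22
eef_pos: [0.391, -0.3612, 0.2887]
ee_rot: [3.14, 0.001, -1.69]
force: [0.2, -0.5, -0.0]
width: 0.0395
```

play_rows(
  targets=[
    [[0, 0, 0.036, 0], [0, 0, 0.071, 0], [0, 0, 0.098, 0], [0, 0, 0.107, 0], [0, 0, 0.107, 0]],
  ],
)

```text
t: 2.85
eef_pos: [0.3903, -0.3642, 0.1828]
ee_rot: [3.141, -0.0, -1.696]
force: [0.9, 0.3, 0.1]
width: 0.0393
```

```bash
python3 -c "
from h import *
where()
grab('wrist','w1.png')"
```

```text
t 2.85 grasp [ 390.2 -364.2   23.8] a -7.19 w 39.3 F [0.9 0.3 0.1]
```

View pics/w1.png

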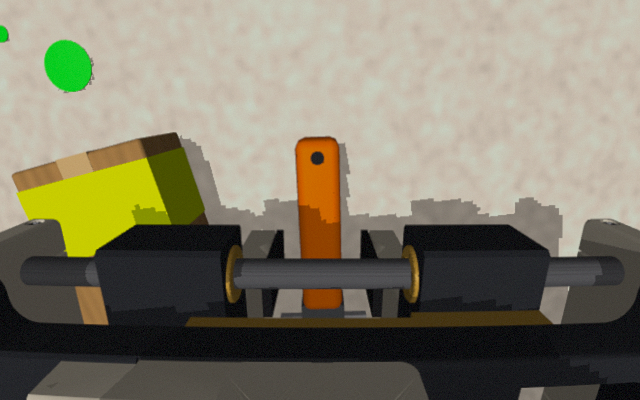

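```bash
python3 -c "
from h import *
plan([(390,-364,90,-7.2),(610,-14,90,1.8,50),(610,-14,29,1.8,30)])"
```

```text
[[-0.0, 0.0, -0.033, 0.0], [-0.0, 0.001, -0.066, 0.0]]
--
[[-0.042, -0.019, -0.0, -1.0], [-0.083, -0.039, -0.0, -2.0], [-0.125, -0.058, -0.0, -3.0], [-0.167, -0.078, -0.0, -4.0], [-0.208, -0.097, -0.0, -5.0]]
[[-0.04, -0.023, -0.0, -1.0], [-0.08, -0.046, -0.0, -2.0], [-0.119, -0.069, -0.0, -3.0], [-0.159, -0.092, -0.0, -4.0]]
--
[[-0.0, 0.0, 0.03, -0.0], [-0.0, 0.0, 0.061, -0.0]]
--
```

play_rows(
  targets=[
    [[0, 0, 0, 0], [0, 0, 0, 0], [0, 0, 0, 0], [0, 0, 0, 0]],
  ],
  grip=255,
  newtons=35,
)

```text
t: 3.4
eef_pos: [0.3905, -0.3638, 0.1834]
ee_rot: [-3.141, -0.0, -1.695]
force: [-0.6, 2.3, 6.0]
width: 0.0196
```

play_rows(
  targets=[
    [[0, 0, -0.03, 0], [0, 0, -0.066, 0], [0, 0, -0.066, 0]],
  ],
)

```text
t: 3.78
eef_pos: [0.3911, -0.3641, 0.2513]
ee_rot: [-3.137, -0.002, -1.695]
force: [0.2, -0.2, -0.5]
width: 0.0195
```

play_rows(
  targets=[
    [[-0.042, -0.019, 0, -1.0], [-0.083, -0.039, 0, -2.0], [-0.125, -0.058, 0, -3.0], [-0.167, -0.078, 0, -4.0], [-0.208, -0.097, 0, -5.0]],
  ],
)

```text
t: 4.4
eef_pos: [0.5127, -0.1679, 0.2478]
ee_rot: [3.14, 0.0, -1.608]
force: [-0.7, 0.1, -0.7]
width: 0.0196
```

play_rows(
  targets=[
    [[-0.04, -0.023, 0, -1.0], [-0.08, -0.046, 0, -2.0], [-0.119, -0.069, 0, -3.0], [-0.159, -0.092, 0, -4.0], [-0.159, -0.092, 0, -4.0]],
  ],
)

```text
t: 5.03
eef_pos: [0.6115, -0.0114, 0.2474]
ee_rot: [3.141, -0.0, -1.535]
force: [-0.7, -0.5, -1.2]
width: 0.0195
```

Run:
```python
from h import *
where()
im,d,P,C,o=measure('top',['scraper1_grip'],(.03,.12),'t1.png')
m=finder.masks_of('top','tray_grip'); X=C[m[0]['mask']&(d>0)]; print(rect(X,-.005,.03),rect(X,.035,.06))
plan([(610,-14,29,1.8,30)])
```

```text
t 5.03 grasp [611.4 -11.4  88.4] a 2.02 w 19.5 F [-0.7 -0.5 -1.2]
scraper1_grip 0.72 (array([ 6.036e+02, -2.000e-01]), 137.0, 32.8, 0.7, array([603.1,  41.8,  77.4]))
(array([576.8, -18.3]), 205.9, 141.5, 2.7, array([550.9,  20.8,   5.2])) (array([ 584.5, -104.8]), 34.5, 10.8, 2.7, array([ 583.3, -104.2,   48. ]))
[[-0.0, -0.0, 0.03, 0.0], [-0.0, -0.001, 0.06, 0.0]]
--
```

play_rows(
  targets=[
    [[0.003, 0, 0.03, 0], [0.003, 0, 0.05, 0], [0.003, 0, 0.059, 0], [0.003, 0, 0.06, 0]],
  ],
)

```text
t: 5.68
eef_pos: [0.6101, -0.0176, 0.1883]
ee_rot: [3.141, -0.0, -1.539]
force: [0.6, 0.2, -1.1]
width: 0.0199
```

play_rows(
  targets=[
    [[0, 0, 0, 0], [0, 0, 0, 0], [0, 0, 0, 0]],
  ],
  grip=160,
)

```text
t: 6.05
eef_pos: [0.6106, -0.0169, 0.1893]
ee_rot: [-3.14, 0.0, -1.538]
force: [0.1, 0.3, -0.5]
width: 0.0319
```

play_rows(
  targets=[
    [[0, 0, -0.025, 0], [0, 0, -0.06, 0], [0, 0, -0.1, 0]],
  ],
)

```text
t: 6.42
eef_pos: [0.6102, -0.0169, 0.2896]
ee_rot: [3.141, -0.0, -1.538]
force: [1.8, -0.2, -0.3]
width: 0.0329
```

Run:
```python
from h import *
where()
plan([(434.5,33.6,100,-8.3),(434.5,33.6,23,-8.3,40)])
```

```text
t 6.42 grasp [610.1 -17.  130.6] a 1.86 w 32.9 F [ 1.8 -0.2 -0.3]
[[-0.014, 0.043, 0.008, 2.5], [-0.028, 0.087, 0.015, 5.1], [-0.042, 0.13, 0.023, 7.6], [-0.056, 0.174, 0.031, 10.2]]
--
[[-0.0, -0.0, 0.038, -0.0], [-0.0, -0.0, 0.077, -0.0]]
--
```

play_rows(
  targets=[
    [[-0.014, 0.043, 0.008, 2.5], [-0.028, 0.087, 0.015, 5.1], [-0.042, 0.13, 0.023, 7.6], [-0.056, 0.174, 0.031, 10.2], [-0.056, 0.174, 0.031, 10.2]],
  ],
  grip=140,
)

```text
t: 7.05
eef_pos: [0.4318, 0.0333, 0.2576]
ee_rot: [3.141, -0.0, -1.716]
force: [0.2, -0.1, 1.1]
width: 0.0396
```

play_rows(
  targets=[
    [[0, 0, 0.03, 0], [0, 0, 0.06, 0], [0, 0, 0.077, 0], [0, 0, 0.077, 0]],
  ],
)

```text
t: 7.55
eef_pos: [0.4351, 0.0334, 0.1801]
ee_rot: [3.14, -0.001, -1.716]
force: [-0.5, 0.4, 0.2]
width: 0.0395
```

play_rows(
  targets=[
    [[0, 0, 0, 0], [0, 0, 0, 0], [0, 0, 0, 0], [0, 0, 0, 0]],
  ],
  grip=255,
)

```text
t: 8.05
eef_pos: [0.4348, 0.0335, 0.1813]
ee_rot: [-3.141, 0.001, -1.716]
force: [-1.6, -0.5, 6.9]
width: 0.02
```

play_rows(
  targets=[
    [[0, 0, -0.03, 0], [0, 0, -0.066, 0], [0, 0, -0.066, 0]],
  ],
)

```text
t: 8.43
eef_pos: [0.4356, 0.0339, 0.2492]
ee_rot: [-3.137, 0.003, -1.716]
force: [0.0, 0.5, -0.6]
width: 0.0197
```

Run:
```python
from h import *
where()
im,d,P,C,o=measure('top',['scraper1_grip','scraper2_grip'],(.008,.12),'t2.png')
for q in o: print(rect(o[q],.008,.12), rect(o[q],.07,.12))
plan([(554,-16,90,1.8,50),(554,-16,29,1.8,30)])
```

```text
t 8.43 grasp [436.4  34.3  90.2] a -8.33 w 19.7 F [ 0.   0.5 -0.6]
scraper1_grip 0.96 (array([608.4,  -4.4]), 139.1, 46.0, -0.1, array([609.3,  18. ,  19. ]))
scraper2_grip None
(array([608.4,  -4.4]), 139.1, 46.0, -0.1, array([609.3,  18. ,  19. ])) None
[[0.01, -0.042, -0.001, -3.4], [0.021, -0.084, -0.002, -6.8], [0.031, -0.126, -0.003, -10.2]]
--
[[0.0, -0.0, 0.03, -0.0], [0.0, -0.0, 0.061, -0.0]]
--
```

play_rows(
  targets=[
    [[0.01, -0.042, 0, -3.4], [0.021, -0.084, 0, -6.8], [0.031, -0.126, 0, -10.2], [0.031, -0.126, 0, -10.2]],
  ],
)

```text
t: 9.07
eef_pos: [0.5568, -0.0166, 0.2447]
ee_rot: [3.14, -0.001, -1.54]
force: [-0.9, 0.4, -2.3]
width: 0.0203
```

play_rows(
  targets=[
    [[0, 0, 0.03, 0], [0, 0, 0.05, 0], [0, 0, 0.06, 0], [0, 0, 0.062, 0]],
  ],
)

```text
t: 9.57
eef_pos: [0.5536, -0.0157, 0.1846]
ee_rot: [3.138, -0.001, -1.538]
force: [-10.5, 1.2, 23.5]
width: 0.0197
```

```bash
python3 -c "
from h import *
where()"
```

```text
t 9.57 grasp [553.  -16.   25.6] a 1.87 w 19.7 F [-10.5   1.2  23.5]
```

play_rows(
  targets=[
    [[0, 0, -0.003, 0]],
  ],
)

```text
t: 9.7
eef_pos: [0.5543, -0.0155, 0.1875]
ee_rot: [3.141, -0.0, -1.538]
force: [0.4, -0.0, -1.1]
width: 0.0197
```

play_rows(
  targets=[
    [[0, 0, 0, 0], [0, 0, 0, 0], [0, 0, 0, 0]],
  ],
  grip=160,
)

```text
t: 10.07
eef_pos: [0.5548, -0.0155, 0.1876]
ee_rot: [-3.142, 0.0, -1.539]
force: [-0.1, 0.7, -0.4]
width: 0.0321
```

play_rows(
  targets=[
    [[0, 0, -0.025, 0], [0, 0, -0.06, 0], [0.05, 0, -0.1, 0], [0.1, 0, -0.1, 0]],
  ],
)

```text
t: 10.58
eef_pos: [0.5593, -0.116, 0.2913]
ee_rot: [-3.135, -0.0, -1.536]
force: [1.4, 0.3, -1.0]
width: 0.0328
```

Run:
```python
from h import *
where()
im,d,P,C,o=measure('top',['scraper1_grip','scraper2_grip','tray_grip'],(.008,.12),'t3.png')
X=o['tray_grip']; print(rect(X,-.005,.03),rect(X,.035,.06))
cv2.imwrite('pics/t3c.png',cv2.resize(im[80:290,100:420,::-1],None,fx=2.4,fy=2.4,interpolation=3))
```

```text
t 10.57 grasp [ 560.3 -116.   132.3] a 2.0 w 32.8 F [ 1.4  0.3 -1. ]
scraper1_grip 0.75 (array([ 417.3, -184.4]), 121.9, 60.8, -3.8, array([ 416.6, -183.3,   36.5]))
scraper2_grip 0.66 (array([551., -41.]), 58.4, 10.0, 2.5, array([549.8, -45.1,  23.1]))
tray_grip 0.87 (array([531.5, -37. ]), 101.8, 47.2, 2.6, array([512.8, -55.8,  17.6]))
(array([533.2, -35.7]), 104.6, 51.6, 3.2, array([528.1, -40.2,   5.3])) None
```

View pics/t3c.png

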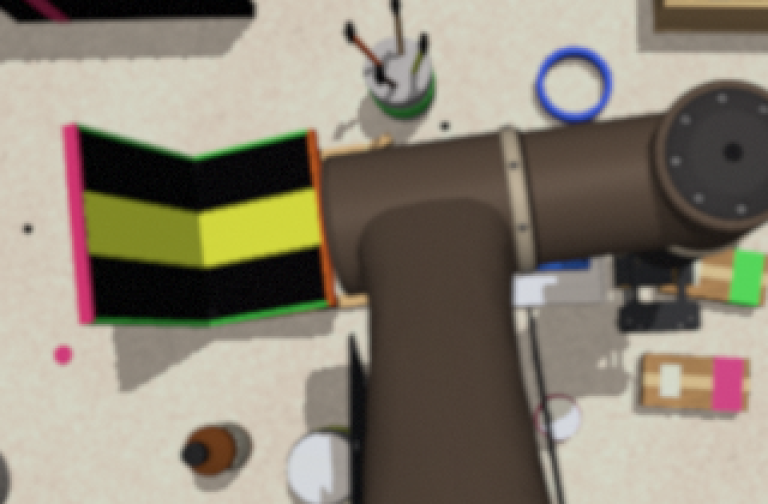

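Run:
```python
from h import *
im,d,P=grab('scene','s1.png'); C=cloud(P,d)
imt,dt,Pt=grab('top'); T=cloud(Pt,dt)
# arm points top view near tool: print profile along y at x~0.56 and x 0.5
m=(T[...,2]>.12)
for y in np.arange(-.18,.26,.04):
    s=m&(abs(T[...,1]-y)<.01)
    if s.sum(): X=T[s]; print(round(y,2),'x',X[:,0].min().round(3),X[:,0].max().round(3),'zmax',X[:,2].max().round(3))
m2=(C[...,2]>.1)&(C[...,0]>.3)&(C[...,0]<.75)&(C[...,1]>-.25)&(C[...,1]<.22)
for y in np.arange(-.2,.24,.04):
    s=m2&(abs(C[...,1]-y)<.02)
    if s.sum(): X=C[s]; print('scene',round(y,2),'zmin',np.percentile(X[:,2],1).round(3),'zmax',X[:,2].max().round(3),'x',np.median(X[:,0]).round(3))
```

```text
-0.18 x 0.895 0.915 zmax 0.122
-0.14 x 0.464 0.604 zmax 0.555
-0.1 x 0.063 0.605 zmax 0.555
-0.06 x 0.066 0.596 zmax 0.55
-0.02 x 0.254 0.59 zmax 0.74
0.02 x 0.266 0.587 zmax 1.158
0.06 x 0.263 0.582 zmax 0.762
0.1 x 0.304 0.762 zmax 0.696
0.14 x 0.475 0.805 zmax 0.539
0.18 x 0.76 0.776 zmax 0.21
scene -0.16 zmin 0.183 zmax 0.553 x 0.588
scene -0.12 zmin 0.126 zmax 0.553 x 0.603
scene -0.08 zmin 0.183 zmax 0.553 x 0.594
scene -0.04 zmin 0.448 zmax 0.535 x 0.586
scene 0.0 zmin 0.445 zmax 0.543 x 0.58
scene 0.04 zmin 0.446 zmax 0.549 x 0.575
scene 0.08 zmin 0.446 zmax 0.548 x 0.57
scene 0.12 zmin 0.443 zmax 0.547 x 0.566
scene 0.16 zmin 0.102 zmax 0.532 x 0.728
scene 0.2 zmin 0.1 zmax 0.104 x 0.339
```

View pics/s1.png

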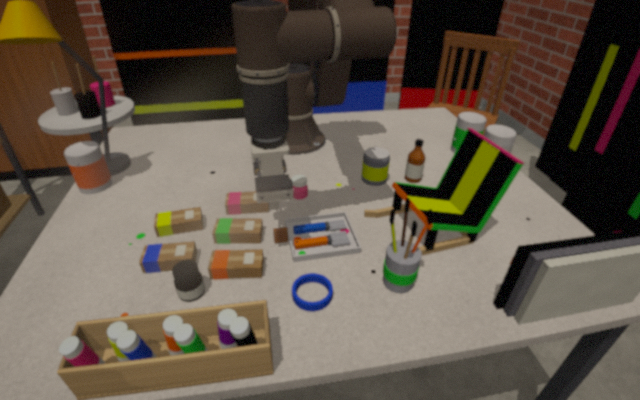

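Run:
```python
from h import *
im,d,P=grab('top'); C=cloud(P,d)
hsv=cv2.cvtColor(im,cv2.COLOR_RGB2HSV)
m=np.zeros(d.shape,bool); m[90:140,315:365]=True
m&=(hsv[...,0]>100)&(hsv[...,0]<130)&(hsv[...,1]>100)&(d>0)
print('tape',m.sum(),rect(C[m],.01,.04))
print('pot',[np.round(r['xyz'],3) for r in finder.find_in('scene','brush_pot')][:2])
where()
plan([(584.5,-105,100,2.2),(584.5,-105,33,2.2,30)])
```

```text
tape 289 (array([764.9, -52.9]), 85.4, 84.6, 89.9, array([769.2, -53.7,  23.5]))
pot [array([0.776, 0.139, 0.093])]
t 10.97 grasp [ 558.  -114.7  128.4] a 1.91 w 32.8 F [ 0.7  0.7 -0.4]
[[-0.009, -0.027, 0.028, -0.3]]
--
[[-0.0, -0.0, 0.022, -0.0], [-0.0, -0.0, 0.045, -0.0], [-0.0, -0.0, 0.067, -0.0]]
--
```

play_rows(
  targets=[
    [[-0.009, -0.027, 0.028, -0.3], [-0.009, -0.027, 0.028, -0.3]],
  ],
  grip=110,
)

```text
t: 11.22
eef_pos: [0.5853, -0.1043, 0.2574]
ee_rot: [3.138, -0.0, -1.532]
force: [-0.7, -0.7, 0.1]
width: 0.0466
```

play_rows(
  targets=[
    [[0, 0, 0.022, 0], [0, 0, 0.045, 0], [0, 0, 0.06, 0], [0, 0, 0.067, 0]],
  ],
)

```text
t: 11.72
eef_pos: [0.5846, -0.1054, 0.1921]
ee_rot: [3.141, -0.0, -1.533]
force: [0.0, -0.4, -0.7]
width: 0.05
```

play_rows(
  targets=[
    [[0, 0, 0, 0], [0, 0, 0, 0], [0, 0, 0, 0], [0, 0, 0, 0]],
  ],
  grip=255,
  newtons=45,
)

```text
t: 12.22
eef_pos: [0.5849, -0.1057, 0.1931]
ee_rot: [-3.141, 0.0, -1.533]
force: [-0.5, 0.5, 0.1]
width: 0.0155
```

Run:
```python
from h import *
where(); grab('wrist','w2.png')
z=arm.get_state()['eef_pos'][2]*1000-159
a=7.75
def rk(y): return (590.6-.1349*y*1, 271.3+.9909*y)
w=[(*rk(-310),z,a,20),(*rk(-200),z,a,25),(*rk(-115),z,a,25),(*rk(-93),z,a,8)]
print(np.round(w,1)); plan(w)
```

```text
t 12.22 grasp [ 585.  -105.7   34.1] a 2.14 w 15.5 F [-0.5  0.5  0.1]
[[632.4 -35.9  34.    7.8  20. ]
 [617.6  73.1  34.    7.8  25. ]
 [606.1 157.3  34.    7.8  25. ]
 [603.1 179.1  34.    7.8   8. ]]
[[-0.014, -0.01, 0.0, -1.1], [-0.027, -0.02, 0.0, -2.2], [-0.041, -0.03, 0.0, -3.4], [-0.054, -0.04, 0.0, -4.5], [-0.068, -0.05, 0.0, -5.6]]
--
[[-0.022, 0.0, 0.0, -0.0], [-0.044, 0.0, 0.0, -0.0], [-0.066, 0.0, 0.0, -0.0], [-0.088, 0.0, 0.0, -0.0], [-0.11, 0.0, 0.0, -0.0]]
--
[[-0.021, 0.0, 0.0, -0.0], [-0.043, 0.0, 0.0, -0.0], [-0.064, 0.0, 0.0, -0.0], [-0.085, 0.0, 0.0, -0.0]]
--
[[-0.007, 0.0, 0.0, -0.0], [-0.015, 0.0, 0.0, -0.0], [-0.022, 0.0, 0.0, -0.0]]
--
```

View pics/w2.png

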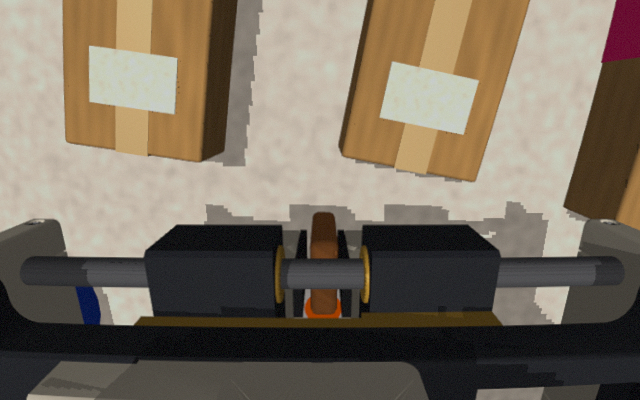

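play_rows(
  targets=[
    [[0, 0, 0, 0], [0, 0, 0, 0]],
  ],
)

```text
t: 12.52
eef_pos: [0.5847, -0.1057, 0.193]
ee_rot: [-3.141, -0.0, -1.533]
force: [-1.8, 0.4, 4.5]
width: 0.0119
```

play_rows(
  targets=[
    [[-0.014, -0.01, 0, -1.1], [-0.027, -0.02, 0, -2.2], [-0.041, -0.03, 0, -3.4], [-0.054, -0.04, 0, -4.5], [-0.068, -0.05, 0, -5.6]],
  ],
)

```text
t: 13.15
eef_pos: [0.6321, -0.0363, 0.193]
ee_rot: [3.14, -0.001, -1.435]
force: [-2.5, -6.1, 5.6]
width: 0.0119
```

play_rows(
  targets=[
    [[-0.015, 0, 0, 0], [-0.03, 0, 0, 0], [-0.03, 0, 0, 0]],
  ],
)

```text
t: 13.52
eef_pos: [0.6284, -0.0049, 0.193]
ee_rot: [-3.14, 0.001, -1.434]
force: [-2.1, 6.9, 5.6]
width: 0.0115
```

Run:
```python
from h import *
where()
im,d,P=grab('scene','s2.png'); C=cloud(P,d)
m=finder.masks_of('scene','tray_grip')
for r in m[:2]:
    X=C[r['mask']&(d>0)]; print(r['score'],rect(X,-.005,.03),rect(X,.01,.025))
```

```text
t 13.53 grasp [628.6  -4.8  34. ] a 7.81 w 11.5 F [-2.1  6.9  5.6]
0.94 (array([613.5,  99.9]), 170.2, 154.0, 7.6, array([656.3, 103.4,   5.9])) (array([613.9, 100.2]), 169.0, 154.9, 6.8, array([675.3, 100.5,  15.9]))
0.39 (array([ 640.9, -218.9]), 133.9, 103.4, -7.8, array([ 689.8, -210.5,   16. ])) (array([ 688. , -212.2]), 124.4, 38.2, 10.6, array([ 690.1, -213. ,   17.3]))
```

View pics/s2.png

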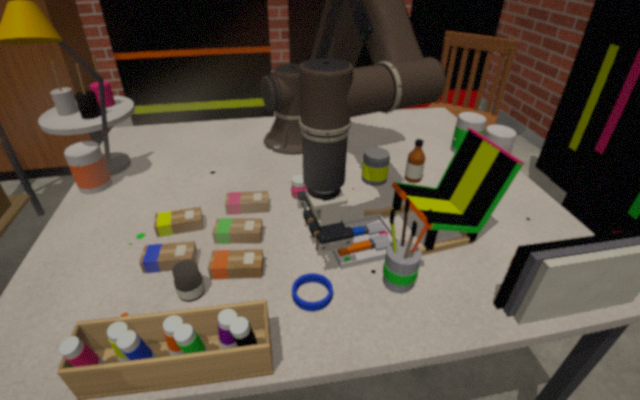

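play_rows(
  targets=[
    [[-0.02, 0, 0, 0], [-0.04, 0, 0, 0], [-0.06, 0, 0, 0], [-0.08, 0, 0, 0], [-0.1, 0, 0, 0]],
  ],
)

```text
t: 14.25
eef_pos: [0.6148, 0.0925, 0.193]
ee_rot: [-3.142, -0.001, -1.436]
force: [0.2, -6.5, 4.6]
width: 0.0116
```

play_rows(
  targets=[
    [[-0.018, 0, 0, 0], [-0.036, 0, 0, 0], [-0.054, 0, 0, 0], [-0.07, 0, 0, 0]],
  ],
)

```text
t: 14.75
eef_pos: [0.6054, 0.1618, 0.193]
ee_rot: [3.141, -0.001, -1.436]
force: [0.5, -6.7, 6.2]
width: 0.0119
```

play_rows(
  targets=[
    [[-0.005, 0, 0, 0], [-0.01, 0, 0, 0], [-0.014, 0, 0, 0], [-0.014, 0, 0, 0]],
  ],
)

```text
t: 15.25
eef_pos: [0.6035, 0.1755, 0.193]
ee_rot: [3.142, -0.001, -1.436]
force: [-0.5, -3.5, 6.9]
width: 0.0118
```

Run:
```python
from h import *
where()
```

```text
t 15.25 grasp [603.5 175.4  34. ] a 7.75 w 11.8 F [-0.5 -3.5  6.9]
```

Push gently until contact with the stop shows.

play_rows(
  targets=[
    [[-0.002, 0, 0, 0], [-0.003, 0, 0, 0], [-0.003, 0, 0, 0]],
  ],
)

```text
t: 15.62
eef_pos: [0.6032, 0.1766, 0.193]
ee_rot: [3.14, -0.003, -1.436]
force: [2.1, -13.0, 7.6]
width: 0.0119
```

play_rows(
  targets=[
    [[-0.001, 0, 0, 0], [-0.002, 0, 0, 0], [-0.002, 0, 0, 0]],
  ],
)

```text
t: 16.0
eef_pos: [0.6032, 0.1771, 0.193]
ee_rot: [3.139, -0.005, -1.437]
force: [6.4, -22.8, 6.3]
width: 0.0119
```

play_rows(
  targets=[
    [[-0.001, 0, 0, 0], [-0.002, 0, 0, 0], [-0.002, 0, 0, 0]],
  ],
)

```text
t: 16.38
eef_pos: [0.6032, 0.1775, 0.1929]
ee_rot: [3.139, -0.007, -1.437]
force: [9.8, -31.3, 7.8]
width: 0.0118
```

play_rows(
  targets=[
    [[0.005, 0, 0, 0], [0.005, 0, 0, 0]],
  ],
)

```text
t: 16.62
eef_pos: [0.6032, 0.1764, 0.193]
ee_rot: [3.141, -0.001, -1.436]
force: [0.6, -8.2, 6.6]
width: 0.0118
```

play_rows(
  targets=[
    [[0, 0, 0, 0], [0, 0, 0, 0], [0, 0, 0, 0]],
  ],
  grip=150,
)

```text
t: 17.0
eef_pos: [0.603, 0.1784, 0.1924]
ee_rot: [3.141, 0.0, -1.435]
force: [0.2, -0.4, -0.8]
width: 0.034
```

play_rows(
  targets=[
    [[0, 0, -0.02, 0], [0, 0, -0.05, 0], [0.04, 0, -0.09, 0], [0.09, 0.01, -0.11, 0], [0.14, 0.015, -0.11, 0]],
  ],
)

```text
t: 17.62
eef_pos: [0.6073, 0.0367, 0.3049]
ee_rot: [-3.138, 0.001, -1.434]
force: [0.3, -0.2, -0.2]
width: 0.0358
```

Run:
```python
from h import *
where()
plan([(660.8,-213.2,110,-6.1),(660.8,-213.2,27,-6.1,30)])
```

```text
t 17.62 grasp [607.9  36.9 145.9] a 7.83 w 35.8 F [ 0.3 -0.2 -0.2]
[[0.051, -0.004, 0.007, 2.8], [0.102, -0.007, 0.014, 5.6], [0.153, -0.011, 0.021, 8.4], [0.204, -0.015, 0.029, 11.1], [0.255, -0.018, 0.036, 13.9]]
--
[[0.0, 0.0, 0.028, -0.0], [0.0, 0.0, 0.055, -0.0], [0.0, 0.0, 0.083, -0.0]]
--
```

play_rows(
  targets=[
    [[0.051, -0.004, 0.007, 2.8], [0.102, -0.007, 0.014, 5.6], [0.153, -0.011, 0.021, 8.4], [0.204, -0.015, 0.029, 11.1], [0.255, -0.018, 0.036, 13.9]],
  ],
  grip=0,
)

```text
t: 18.25
eef_pos: [0.6596, -0.2141, 0.2662]
ee_rot: [3.142, 0.0, -1.679]
force: [1.1, 0.7, 0.6]
width: 0.0805
```

Run:
```python
from h import *
where()
im,d,P,C,o=measure('scene',['carton%d_mid'%i for i in range(1,6)],(.03,.045),'s3.png')
im,d,P,C,o=measure('top',['tray_grip','carton4_mid'],(-.005,.06))
for q in o: print(rect(o[q],.03,.06))
plan([(660.8,-213.2,27,-6.1,30)])
```

```text
t 18.25 grasp [ 659.6 -214.1  107.2] a -6.21 w 80.5 F [1.1 0.7 0.6]
carton1_mid 0.64 (array([ 477.4, -369.2]), 120.7, 64.5, 7.7, array([ 481.9, -369.4,   36.2]))
carton2_mid 0.72 (array([ 420.2, -159. ]), 61.8, 59.3, -3.1, array([ 426.8, -153.2,   36.4]))
carton3_mid 0.38 None
carton4_mid 0.7 (array([ 661. , -214.8]), 119.5, 63.4, -6.3, array([ 667.9, -209. ,   36.1]))
carton5_mid 0.93 (array([ 612.5, -375. ]), 120.2, 64.6, -1.7, array([ 617.5, -375.4,   37. ]))
tray_grip 0.93 (array([600.6, 196.9]), 148.9, 77.4, -82.3, array([599.1, 209.1,   6.5]))
carton4_mid 0.81 (array([ 670.6, -207.6]), 105.3, 68.6, 5.0, array([ 660.7, -186.4,   36.6]))
(array([604. , 176.6]), 35.6, 12.2, 7.4, array([602.9, 177.3,  47.1]))
(array([ 663.2, -207.8]), 107.4, 58.1, -3.6, array([ 662.5, -187.3,   36.7]))
[[0.001, -0.0, 0.027, 0.0], [0.001, -0.001, 0.054, 0.0], [0.002, -0.001, 0.081, 0.0]]
--
```

play_rows(
  targets=[
    [[0, 0, 0.027, 0], [0.001, -0.001, 0.054, 0], [0.001, -0.001, 0.075, 0], [0.001, -0.001, 0.08, 0]],
  ],
  newtons=25,
)

```text
t: 19.2
eef_pos: [0.6598, -0.2129, 0.1855]
ee_rot: [3.139, 0.0, -1.677]
force: [-0.1, -0.6, 0.5]
width: 0.0874
```

play_rows(
  targets=[
    [[0, 0, 0, 0], [0, 0, 0, 0], [0, 0, 0, 0]],
  ],
  grip=255,
)

```text
t: 19.58
eef_pos: [0.6605, -0.2138, 0.1877]
ee_rot: [-3.14, 0.0, -1.678]
force: [0.8, -0.6, -1.6]
width: 0.0633
```

```bash
cat >> h.py <<'E'
TH=.314; RO=np.array([590.6,271.3]); EY=np.array([-.1349,.9909]); EX=np.array([.9909,.1349]); RA=7.75
def rack(x,y): return tuple(RO+EX*x+EY*y)
def place(k,h,gap=3,x=0):
    """grasp (y_r,z) for carton k lying on slope with end gap from backstop, gripped h above its middle"""
    s,c=np.sin(TH),np.cos(TH); y=-60-gap; z=18+36*k+h
    return 100+y*c+z*s, 52-y*s+z*c+1
E
python3 - <<'E'
from h import *
where(); h=arm.get_state()['eef_pos'][2]*1000-159-18
y,z=place(0,h); print(h,y,z)
print('c',0); plan([(660,-214,190,-6.1,45),(*rack(0,-60),195,RA,50),(*rack(0,y-3),190,RA,40),(*rack(0,y-3),z+22,RA,25),(*rack(0,y),z+8,RA,6),(*rack(0,y),z,RA,4)])
E
```

```text
t 19.57 grasp [ 660.8 -213.9   28.7] a -6.14 w 63.3 F [ 0.8 -0.6 -1.6]
10.735653629100682 48.955792247598765 99.78917229895555
c 0
[[0.0, 0.0, -0.04, -0.0], [0.0, 0.0, -0.081, -0.0], [0.0, 0.0, -0.121, -0.0], [0.0, 0.0, -0.161, -0.0]]
--
[[-0.046, 0.012, -0.001, -1.5], [-0.093, 0.024, -0.001, -3.1], [-0.139, 0.035, -0.002, -4.6], [-0.185, 0.047, -0.002, -6.2], [-0.232, 0.059, -0.003, -7.7]]
[[-0.047, 0.005, -0.001, -1.5], [-0.095, 0.011, -0.001, -3.1], [-0.142, 0.016, -0.002, -4.6], [-0.19, 0.022, -0.002, -6.2]]
--
[[-0.035, 0.0, 0.002, -0.0], [-0.071, 0.0, 0.003, -0.0], [-0.106, 0.0, 0.005, -0.0]]
--
[[0.0, 0.0, 0.023, -0.0], [0.0, 0.0, 0.045, -0.0], [0.0, 0.0, 0.068, -0.0]]
--
[[-0.001, 0.0, 0.005, -0.0], [-0.002, 0.0, 0.009, -0.0], [-0.003, 0.0, 0.014, -0.0]]
--
[[0.0, 0.0, 0.004, -0.0], [0.0, 0.0, 0.008, -0.0]]
--
```

play_rows(
  targets=[
    [[0, 0, 0, 0], [0, 0, 0, 0]],
  ],
)

```text
t: 19.82
eef_pos: [0.6605, -0.2139, 0.1876]
ee_rot: [-3.14, -0.0, -1.678]
force: [-0.7, 2.1, 5.5]
width: 0.0599
```

play_rows(
  targets=[
    [[0, 0, -0.03, 0], [0, 0, -0.075, 0], [0, 0, -0.12, 0], [0, 0, -0.16, 0]],
  ],
)

```text
t: 20.32
eef_pos: [0.6597, -0.2139, 0.3473]
ee_rot: [3.14, 0.0, -1.679]
force: [0.4, 0.7, -5.0]
width: 0.0601
```

play_rows(
  targets=[
    [[-0.046, 0.012, 0, -1.5], [-0.093, 0.024, 0, -3.1], [-0.139, 0.035, 0, -4.6], [-0.185, 0.047, 0, -6.2], [-0.232, 0.059, 0, -7.7]],
  ],
)

```text
t: 20.95
eef_pos: [0.6255, 0.0244, 0.3457]
ee_rot: [3.14, -0.0, -1.543]
force: [0.2, 0.3, -3.3]
width: 0.06
```

play_rows(
  targets=[
    [[-0.047, 0.005, 0, -1.5], [-0.095, 0.011, 0, -3.1], [-0.142, 0.016, 0, -4.6], [-0.19, 0.022, 0, -6.2]],
  ],
)

```text
t: 21.45
eef_pos: [0.5984, 0.2136, 0.3457]
ee_rot: [3.14, -0.0, -1.435]
force: [1.0, 0.3, -3.6]
width: 0.06
```

play_rows(
  targets=[
    [[-0.035, 0, 0, 0], [-0.071, 0, 0, 0], [-0.106, 0, 0, 0], [-0.106, 0, 0, 0]],
  ],
)

```text
t: 21.95
eef_pos: [0.5841, 0.3195, 0.3452]
ee_rot: [3.14, -0.001, -1.433]
force: [-0.5, -1.4, -4.0]
width: 0.06
```

Run:
```python
from h import *
where(); h=10.7
y,z=place(0,h); print(y,z)
plan([(*rack(0,y-3),z+22,RA,25),(*rack(0,y),z+8,RA,6),(*rack(0,y),z,RA,4)])
```

```text
t 21.95 grasp [583.8 319.3 186.2] a 7.87 w 60.0 F [-0.5 -1.4 -4. ]
48.94478007090317 99.75526192838143
[[0.001, -0.0, 0.021, 0.0], [0.002, -0.0, 0.043, 0.1], [0.003, -0.0, 0.064, 0.1]]
--
[[-0.001, -0.0, 0.005, -0.0], [-0.002, -0.0, 0.009, -0.0], [-0.003, -0.0, 0.014, -0.0]]
--
[[-0.0, -0.0, 0.004, -0.0], [-0.0, -0.0, 0.008, -0.0]]
--
```

play_rows(
  targets=[
    [[0.001, 0, 0.021, 0], [0.002, 0, 0.043, 0], [0.003, 0, 0.06, 0], [0.003, 0, 0.064, 0], [0.003, 0, 0.064, 0]],
  ],
)

```text
t: 22.58
eef_pos: [0.5856, 0.3143, 0.2828]
ee_rot: [3.142, -0.0, -1.436]
force: [0.2, -0.8, -2.3]
width: 0.0599
```

play_rows(
  targets=[
    [[-0.001, 0, 0.005, 0], [-0.002, 0, 0.009, 0], [-0.003, 0, 0.014, 0]],
  ],
  newtons=12,
)

```text
t: 22.95
eef_pos: [0.585, 0.3181, 0.2691]
ee_rot: [-3.14, 0.001, -1.435]
force: [-1.2, 3.2, -0.5]
width: 0.0597
```

Run:
```python
from h import *
where()
grab('scene','s4.png')
im=cv2.imread('pics/s4.png')[90:290,300:560]; cv2.imwrite('pics/s4c.png',cv2.resize(im,None,fx=3,fy=3,interpolation=3))
```

```text
t 22.95 grasp [585.2 318.3 110.1] a 7.76 w 59.7 F [-1.2  3.2 -0.5]
```

View pics/s4c.png

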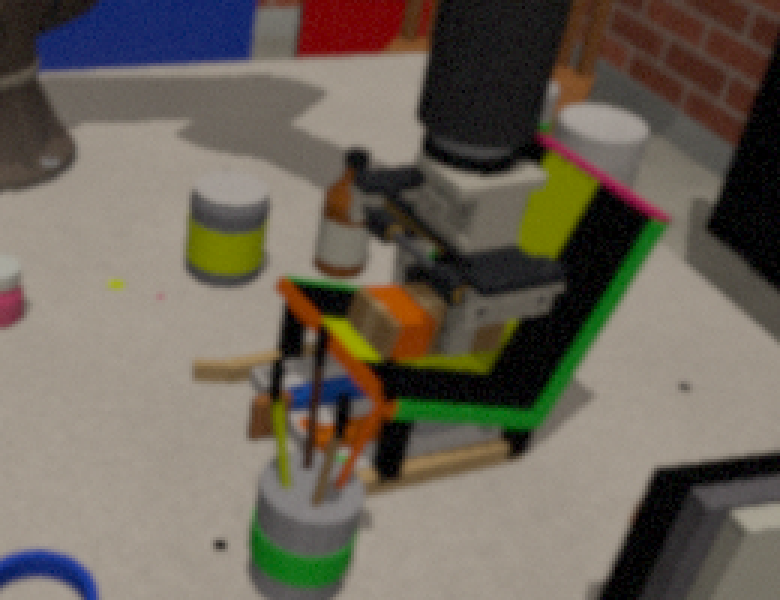

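play_rows(
  targets=[
    [[0, 0, 0.004, 0], [0, 0, 0.008, 0], [0, 0, 0.01, 0], [0, 0, 0.01, 0]],
  ],
  newtons=10,
)

```text
t: 23.5
eef_pos: [0.585, 0.3173, 0.2584]
ee_rot: [3.141, -0.0, -1.436]
force: [0.2, 1.3, -1.8]
width: 0.0599
```

play_rows(
  targets=[
    [[-0.002, 0, 0.001, 0], [-0.004, 0, 0.001, 0], [-0.005, 0, 0.002, 0], [-0.005, 0, 0.002, 0]],
  ],
)

```text
t: 24.0
eef_pos: [0.5842, 0.3213, 0.2571]
ee_rot: [3.14, -0.002, -1.436]
force: [-1.8, -6.4, 4.7]
width: 0.0599
```

Run:
```python
from h import *
where()
```

```text
t 24.0 grasp [584.  320.9  98.1] a 7.74 w 59.9 F [-1.8 -6.4  4.7]
```

play_rows(
  targets=[
    [[0, 0, 0, 0], [0, 0, 0, 0], [0, 0, 0, 0], [0, 0, 0, 0]],
  ],
  grip=30,
)

```text
t: 24.5
eef_pos: [0.5843, 0.3226, 0.2567]
ee_rot: [-3.142, 0.0, -1.435]
force: [0.9, -0.6, -0.4]
width: 0.0772
```

play_rows(
  targets=[
    [[0, 0, -0.02, 0], [0, 0, -0.05, 0], [0.03, 0, -0.08, 0], [0.08, 0, -0.1, 0], [0.14, 0, -0.1, 0]],
  ],
)

```text
t: 25.12
eef_pos: [0.6036, 0.1833, 0.3589]
ee_rot: [-3.138, 0.001, -1.434]
force: [1.5, -0.8, -0.4]
width: 0.0771
```

play_rows(
  targets=[
    [[0.05, 0, 0, 0], [0.1, 0, 0, 0], [0.15, 0, 0, 0], [0.2, 0, 0, 0]],
  ],
  grip=0,
)

```text
t: 25.62
eef_pos: [0.6302, -0.016, 0.3569]
ee_rot: [-3.141, 0.0, -1.435]
force: [1.1, 0.0, 0.3]
width: 0.0873
```

```bash
cat >> h.py <<'E'
def pile(C,q=None,cam='scene',k=0):
    """points of carton in the slope frame, extents of top face of carton k"""
    X=C.reshape(-1,3)*1000; X=X[np.isfinite(X).all(1)&(X[:,2]>40)]
    xr=(X[:,:2]-RO)@EX; yr=(X[:,:2]-RO)@EY-100; zr=X[:,2]-52-1
    s,c=np.sin(TH),np.cos(TH); S=np.c_[xr,yr*c-zr*s,yr*s+zr*c]
    S=S[(abs(S[:,0])<75)&(S[:,1]>-170)&(S[:,1]<20)]
    T=S[(abs(S[:,2]-36*(k+1))<6)]
    T=T[(T[:,1]<-3)]
    if len(T)<10: print(cam,'top face: few',len(T)); return S
    b=cv2.minAreaRect(T[:,:2].astype(np.float32)); print(cam,'top n',len(T),'c',np.round(b[0],1),'wh',np.round(b[1],1),'ang',round(b[2],1),'x',np.percentile(T[:,0],[2,98]).round(1),'y',np.percentile(T[:,1],[1,99]).round(1),'z',np.median(T[:,2]).round(1))
    return S
E
python3 - <<'E'
from h import *
where()
for n in ('top','scene'):
    im,d,P=grab(n,n+'5.png'); pile(cloud(P,d)[d>0],cam=n)
plan([(541.2,-209.8,110,-8.5),(541.2,-209.8,28,-8.5,27)])
E
```

```text
t 25.62 grasp [630.2 -16.  197.9] a 7.76 w 87.3 F [1.1 0.  0.3]
top top n 138 c [ -7.9 -18.4] wh [42.1 30. ] ang 0.6 x [-28.8  11. ] y [-31.8  -3.4] z 36.0
scene top n 474 c [ 15.5 -62.4] wh [ 98.5 118.2] ang 0.3 x [-29.8  29.9] y [-120.8   -5.1] z 35.7
[[0.044, 0.028, 0.022, 4.0], [0.089, 0.057, 0.044, 8.0], [0.133, 0.085, 0.066, 12.0], [0.178, 0.113, 0.088, 16.0]]
--
[[-0.0, -0.0, 0.027, -0.0], [-0.0, -0.0, 0.055, -0.0], [-0.0, -0.0, 0.082, -0.0]]
--
```

Run:
```python
from h import *
im,d,P,C,o=measure('scene',['carton3_mid','carton2_mid','carton1_mid','carton5_mid'],(.031,.045))
```

```text
carton3_mid 0.65 (array([ 539.4, -211.1]), 118.8, 65.8, -8.9, array([ 544.6, -211.7,   36.4]))
carton2_mid 0.73 (array([ 417.5, -187.4]), 118.9, 64.1, -3.5, array([ 420.7, -187.6,   36.7]))
carton1_mid 0.73 (array([ 477.3, -368.8]), 119.8, 64.9, 5.6, array([ 481.5, -370.8,   36.3]))
carton5_mid 0.59 (array([ 610.8, -375. ]), 121.0, 65.5, -0.5, array([ 616.7, -376.6,   37. ]))
```

```bash
cat >> h.py <<'E'
def chain(c,k,h=10,lift=190):
    y,z=place(k,h); zt=max(195,z+45)
    plan([(c[0],c[1],105,c[2],58),(c[0],c[1],18+h,c[2],27),(c[0],c[1],zt,c[2],50),(*rack(0,-60),zt,RA,50),(*rack(0,y-4),zt,RA,36),(*rack(0,y-4),z+24,RA,25),(*rack(0,y),z+9,RA,5)])
E
python3 -c "
from h import *
chain((540.8,-210,-8.6),1)"
```

```text
[[0.046, 0.029, 0.023, 4.1], [0.091, 0.058, 0.046, 8.2], [0.137, 0.086, 0.069, 12.3], [0.182, 0.115, 0.093, 16.4]]
--
[[0.0, 0.0, 0.026, -0.0], [0.0, 0.0, 0.051, -0.0], [0.0, 0.0, 0.077, -0.0]]
--
[[-0.0, -0.0, -0.042, -0.0], [-0.0, -0.0, -0.083, -0.0], [-0.0, -0.0, -0.125, -0.0], [-0.0, -0.0, -0.167, -0.0]]
--
[[-0.047, 0.001, 0.0, -1.8], [-0.095, 0.001, 0.0, -3.6], [-0.142, 0.002, 0.0, -5.4], [-0.189, 0.003, 0.0, -7.3], [-0.237, 0.003, 0.0, -9.1]]
[[-0.047, -0.007, 0.0, -1.8], [-0.094, -0.014, 0.0, -3.6], [-0.14, -0.02, 0.0, -5.4], [-0.187, -0.027, 0.0, -7.3]]
--
[[-0.029, 0.0, 0.0, -0.0], [-0.058, 0.0, 0.0, -0.0], [-0.087, 0.0, 0.0, -0.0], [-0.116, 0.0, 0.0, -0.0]]
--
[[0.0, 0.0, 0.019, -0.0], [0.0, 0.0, 0.038, -0.0]]
--
[[-0.001, 0.0, 0.004, -0.0], [-0.002, 0.0, 0.008, -0.0], [-0.003, 0.0, 0.011, -0.0], [-0.004, 0.0, 0.015, -0.0]]
--
```

play_rows(
  targets=[
    [[0.046, 0.029, 0.023, 4.1], [0.091, 0.058, 0.046, 8.2], [0.137, 0.086, 0.069, 12.3], [0.182, 0.115, 0.093, 16.4], [0.182, 0.115, 0.093, 16.4]],
  ],
  grip=0,
)

```text
t: 26.6
eef_pos: [0.5386, -0.2117, 0.2617]
ee_rot: [3.137, -0.0, -1.725]
force: [0.4, 0.6, 0.1]
width: 0.0877
```

play_rows(
  targets=[
    [[0, 0, 0.026, 0], [0, 0, 0.051, 0], [0, 0, 0.07, 0], [0, 0, 0.077, 0]],
  ],
)

```text
t: 27.1
eef_pos: [0.5412, -0.209, 0.186]
ee_rot: [3.141, -0.0, -1.72]
force: [0.4, 0.3, 0.3]
width: 0.0875
```

play_rows(
  targets=[
    [[0, 0, 0, 0], [0, 0, 0, 0], [0, 0, 0, 0], [0, 0, 0, 0], [0, 0, 0, 0]],
  ],
  grip=255,
  newtons=25,
)

```text
t: 27.72
eef_pos: [0.5408, -0.2103, 0.1874]
ee_rot: [-3.141, 0.0, -1.722]
force: [-1.3, 2.7, 6.0]
width: 0.0602
```

play_rows(
  targets=[
    [[0, 0, -0.03, 0], [0, 0, -0.075, 0], [0, 0, -0.12, 0], [0, 0, -0.167, 0]],
  ],
)

```text
t: 28.22
eef_pos: [0.5401, -0.2103, 0.3544]
ee_rot: [3.14, 0.0, -1.722]
force: [1.2, -0.2, -3.8]
width: 0.0597
```

play_rows(
  targets=[
    [[-0.047, 0.001, 0, -1.8], [-0.095, 0.001, 0, -3.6], [-0.142, 0.002, 0, -5.4], [-0.189, 0.003, 0, -7.3], [-0.237, 0.003, 0, -9.1]],
  ],
)

```text
t: 28.85
eef_pos: [0.5729, 0.0258, 0.3531]
ee_rot: [3.141, 0.0, -1.562]
force: [0.4, 0.2, -3.0]
width: 0.0601
```

play_rows(
  targets=[
    [[-0.047, -0.007, 0, -1.8], [-0.094, -0.014, 0, -3.6], [-0.14, -0.02, 0, -5.4], [-0.187, -0.027, 0, -7.3]],
  ],
)

```text
t: 29.35
eef_pos: [0.5986, 0.2129, 0.3529]
ee_rot: [3.14, -0.0, -1.435]
force: [1.0, -1.6, -2.8]
width: 0.0601
```

play_rows(
  targets=[
    [[-0.029, 0, 0, 0], [-0.058, 0, 0, 0], [-0.087, 0, 0, 0], [-0.116, 0, 0, 0], [-0.116, 0, 0, 0]],
  ],
)

```text
t: 29.98
eef_pos: [0.5828, 0.3287, 0.3528]
ee_rot: [3.141, -0.0, -1.434]
force: [0.1, -0.6, -3.6]
width: 0.0592
```

Run:
```python
from h import *
where(); k=1;h=10
y,z=place(k,h); print(y,z)
plan([(*rack(0,y-4),z+24,RA,25),(*rack(0,y),z+9,RA,5),(*rack(0,y),z,RA,4)])
```

```text
t 29.98 grasp [582.7 328.6 193.8] a 7.85 w 59.2 F [ 0.1 -0.6 -3.6]
59.84773293039548 133.3292938421044
[[0.001, -0.0, 0.018, 0.1], [0.002, -0.0, 0.037, 0.1]]
--
[[-0.001, -0.0, 0.004, -0.0], [-0.002, -0.0, 0.007, -0.0], [-0.003, -0.0, 0.011, -0.0], [-0.004, -0.0, 0.015, -0.0]]
--
[[-0.0, -0.0, 0.003, -0.0], [-0.0, -0.0, 0.006, -0.0], [-0.0, -0.0, 0.009, -0.0]]
--
```

play_rows(
  targets=[
    [[0.001, 0, 0.018, 0], [0.002, 0, 0.033, 0], [0.002, 0, 0.037, 0]],
  ],
)

```text
t: 30.35
eef_pos: [0.5833, 0.3235, 0.3143]
ee_rot: [3.139, -0.002, -1.437]
force: [-0.2, 0.2, -2.4]
width: 0.0599
```

play_rows(
  targets=[
    [[-0.001, 0, 0.004, 0], [-0.002, 0, 0.007, 0], [-0.003, 0, 0.011, 0], [-0.004, 0, 0.015, 0]],
  ],
  newtons=12,
)

```text
t: 30.85
eef_pos: [0.5831, 0.3288, 0.3021]
ee_rot: [-3.141, 0.001, -1.435]
force: [-1.3, 0.2, -0.0]
width: 0.0598
```

play_rows(
  targets=[
    [[0, 0, 0.003, 0], [0, 0, 0.006, 0], [0, 0, 0.009, 0], [0, 0, 0.009, 0]],
  ],
  newtons=10,
)

```text
t: 31.35
eef_pos: [0.5831, 0.3286, 0.2924]
ee_rot: [3.141, -0.0, -1.435]
force: [0.6, 1.6, -2.4]
width: 0.06
```

play_rows(
  targets=[
    [[-0.002, 0, 0.001, 0], [-0.004, 0, 0.001, 0], [-0.005, 0, 0.002, 0], [-0.005, 0, 0.002, 0]],
  ],
)

```text
t: 31.85
eef_pos: [0.5822, 0.3329, 0.291]
ee_rot: [3.141, -0.001, -1.436]
force: [-2.3, -4.7, 4.8]
width: 0.0598
```

Run:
```python
from h import *
where()
```

```text
t 31.85 grasp [582.1 332.6 132. ] a 7.75 w 59.8 F [-2.3 -4.7  4.8]
```

play_rows(
  targets=[
    [[0, 0, 0, 0], [0, 0, 0, 0], [0, 0, 0, 0], [0, 0, 0, 0]],
  ],
  grip=30,
)

```text
t: 32.35
eef_pos: [0.5824, 0.3336, 0.2906]
ee_rot: [-3.141, 0.0, -1.436]
force: [0.4, -0.0, -0.1]
width: 0.0771
```

play_rows(
  targets=[
    [[0, 0, -0.02, 0], [0, 0, -0.05, 0], [0.03, 0, -0.08, 0], [0.08, 0, -0.08, 0], [0.14, 0, -0.08, 0]],
  ],
)

```text
t: 32.98
eef_pos: [0.6012, 0.1942, 0.3712]
ee_rot: [-3.141, 0.001, -1.434]
force: [1.3, -0.0, 0.6]
width: 0.0772
```

play_rows(
  targets=[
    [[0.05, 0, 0, 0], [0.1, 0, 0, 0], [0.15, 0, 0, 0], [0.2, 0, 0, 0]],
  ],
  grip=0,
)

```text
t: 33.48
eef_pos: [0.6282, -0.0049, 0.3708]
ee_rot: [-3.141, 0.0, -1.435]
force: [0.5, -0.0, 0.4]
width: 0.0876
```

Run:
```python
from h import *
where()
im,d,P,C,o=measure('scene',['carton2_mid','carton1_mid','carton5_mid'],(.031,.045),'s6.png'); pile(C[d>0],k=1)
chain((417.3,-186,-3.3),2)
```

```text
t 33.48 grasp [628.3  -4.9 211.8] a 7.76 w 87.6 F [ 0.5 -0.   0.4]
carton2_mid 0.96 (array([ 417.2, -187.5]), 119.8, 64.2, -4.2, array([ 421.3, -187.7,   36.8]))
carton1_mid 0.71 (array([ 477.1, -369.1]), 120.8, 64.3, 7.0, array([ 481.3, -369.8,   36.4]))
carton5_mid 0.87 (array([ 612.4, -374.2]), 119.3, 64.3, -1.9, array([ 616.6, -375.8,   37.2]))
scene top n 471 c [ -9.4 -63.6] wh [107.8 121.1] ang 0.1 x [-29.7  29.6] y [-122.1   -3.5] z 72.0
[[0.025, 0.039, 0.018, 1.8], [0.051, 0.078, 0.036, 3.6], [0.076, 0.117, 0.053, 5.5], [0.101, 0.155, 0.071, 7.3], [0.127, 0.194, 0.089, 9.1]]
[[0.031, 0.034, 0.018, 1.8]]
--
[[0.0, -0.0, 0.026, -0.0], [0.0, -0.0, 0.051, -0.0], [0.0, -0.0, 0.077, -0.0]]
--
[[-0.0, 0.0, -0.046, -0.0], [-0.0, 0.0, -0.092, -0.0], [-0.0, 0.0, -0.138, -0.0], [-0.0, 0.0, -0.185, -0.0]]
--
[[-0.045, -0.018, 0.0, -1.2], [-0.091, -0.035, 0.0, -2.5], [-0.136, -0.053, 0.0, -3.7], [-0.181, -0.07, 0.0, -4.9], [-0.226, -0.088, 0.0, -6.1]]
[[-0.043, -0.022, 0.0, -1.2], [-0.086, -0.045, 0.0, -2.5], [-0.129, -0.067, 0.0, -3.7], [-0.173, -0.089, 0.0, -4.9]]
--
[[-0.032, 0.0, 0.0, -0.0], [-0.063, 0.0, 0.0, -0.0], [-0.095, 0.0, 0.0, -0.0], [-0.127, 0.0, 0.0, -0.0]]
--
[[0.0, -0.0, 0.021, -0.0]]
--
[[-0.001, -0.0, 0.004, -0.0], [-0.002, -0.0, 0.008, -0.0], [-0.003, -0.0, 0.011, -0.0], [-0.004, -0.0, 0.015, -0.0]]
--
```

play_rows(
  targets=[
    [[0.025, 0.039, 0.018, 1.8], [0.051, 0.078, 0.036, 3.6], [0.076, 0.117, 0.053, 5.5], [0.101, 0.155, 0.071, 7.3], [0.127, 0.194, 0.089, 9.1]],
  ],
  grip=0,
)

```text
t: 34.3
eef_pos: [0.4523, -0.1551, 0.2815]
ee_rot: [-3.141, 0.0, -1.593]
force: [0.9, -0.1, 0.8]
width: 0.0876
```

play_rows(
  targets=[
    [[0.031, 0.034, 0.018, 1.8], [0.031, 0.034, 0.018, 1.8]],
  ],
)

```text
t: 34.55
eef_pos: [0.4158, -0.1859, 0.2626]
ee_rot: [3.139, 0.0, -1.628]
force: [0.6, 0.9, 0.8]
width: 0.0879
```

play_rows(
  targets=[
    [[0, 0, 0.026, 0], [0, 0, 0.051, 0], [0, 0, 0.07, 0], [0, 0, 0.077, 0]],
  ],
)

```text
t: 35.05
eef_pos: [0.419, -0.1847, 0.1861]
ee_rot: [3.141, -0.0, -1.624]
force: [0.1, -0.5, 0.5]
width: 0.0873
```

play_rows(
  targets=[
    [[0, 0, 0, 0], [0, 0, 0, 0], [0, 0, 0, 0], [0, 0, 0, 0], [0, 0, 0, 0]],
  ],
  grip=255,
  newtons=25,
)

```text
t: 35.67
eef_pos: [0.418, -0.1856, 0.1871]
ee_rot: [3.141, 0.0, -1.626]
force: [-3.2, 1.4, 6.5]
width: 0.06
```

play_rows(
  targets=[
    [[0, 0, -0.03, 0], [0, 0, -0.075, 0], [0, 0, -0.125, 0], [0, 0, -0.185, 0]],
  ],
)

```text
t: 36.17
eef_pos: [0.4175, -0.1855, 0.3727]
ee_rot: [3.14, 0.001, -1.626]
force: [1.5, -0.3, -3.6]
width: 0.0599
```

play_rows(
  targets=[
    [[-0.045, -0.018, 0, -1.2], [-0.091, -0.035, 0, -2.5], [-0.136, -0.053, 0, -3.7], [-0.181, -0.07, 0, -4.9], [-0.226, -0.088, 0, -6.1]],
  ],
)

```text
t: 36.8
eef_pos: [0.5187, 0.0367, 0.3715]
ee_rot: [3.141, 0.0, -1.519]
force: [0.9, -1.2, -3.0]
width: 0.0597
```

play_rows(
  targets=[
    [[-0.043, -0.022, 0, -1.2], [-0.086, -0.045, 0, -2.5], [-0.129, -0.067, 0, -3.7], [-0.173, -0.089, 0, -4.9]],
  ],
)

```text
t: 37.3
eef_pos: [0.5988, 0.2139, 0.3711]
ee_rot: [3.141, 0.0, -1.434]
force: [1.9, 0.2, -2.9]
width: 0.0603
```

play_rows(
  targets=[
    [[-0.032, 0, 0, 0], [-0.063, 0, 0, 0], [-0.095, 0, 0, 0], [-0.127, 0, 0, 0], [-0.127, 0, 0, 0]],
  ],
)

```text
t: 37.92
eef_pos: [0.5807, 0.3403, 0.3706]
ee_rot: [3.14, -0.0, -1.432]
force: [-0.6, 0.0, -3.5]
width: 0.0601
```

Run:
```python
from h import *
where(); k=2;h=10
y,z=place(k,h); print(y,z)
plan([(*rack(0,y-4),z+24,RA,25),(*rack(0,y),z+9,RA,5),(*rack(0,y),z,RA,4)])
```

```text
t 37.92 grasp [580.5 340.2 211.6] a 7.95 w 60.1 F [-0.6  0.  -3.5]
70.96689165395703 167.5690997597822
[[0.003, -0.001, 0.02, 0.2]]
--
[[-0.001, -0.0, 0.004, -0.0], [-0.002, -0.0, 0.007, -0.0], [-0.003, -0.0, 0.011, -0.0], [-0.004, -0.0, 0.015, -0.0]]
--
[[-0.0, -0.0, 0.003, -0.0], [-0.0, -0.0, 0.006, -0.0], [-0.0, -0.0, 0.009, -0.0]]
--
```

play_rows(
  targets=[
    [[0.003, 0, 0.018, 0], [0.003, 0, 0.02, 0], [0.003, 0, 0.02, 0]],
  ],
)

```text
t: 38.3
eef_pos: [0.5819, 0.3346, 0.3511]
ee_rot: [3.141, -0.001, -1.435]
force: [0.6, 0.0, -3.7]
width: 0.0598
```

play_rows(
  targets=[
    [[-0.001, 0, 0.004, 0], [-0.002, 0, 0.007, 0], [-0.003, 0, 0.011, 0], [-0.004, 0, 0.015, 0]],
  ],
  newtons=12,
)

```text
t: 38.8
eef_pos: [0.5811, 0.3397, 0.3369]
ee_rot: [-3.141, 0.0, -1.434]
force: [-0.9, 1.1, -0.5]
width: 0.06
```

play_rows(
  targets=[
    [[0, 0, 0.003, 0], [0, 0, 0.006, 0], [0, 0, 0.009, 0], [0, 0, 0.009, 0]],
  ],
  newtons=10,
)

```text
t: 39.3
eef_pos: [0.5812, 0.3393, 0.3273]
ee_rot: [3.141, -0.0, -1.434]
force: [1.1, 1.5, -2.2]
width: 0.06
```

play_rows(
  targets=[
    [[-0.002, 0, 0.001, 0], [-0.004, 0, 0.001, 0], [-0.006, 0, 0.002, 0], [-0.006, 0, 0.002, 0]],
  ],
)

```text
t: 39.8
eef_pos: [0.5803, 0.3437, 0.3261]
ee_rot: [3.14, -0.003, -1.434]
force: [-0.6, -8.3, 3.2]
width: 0.0596
```

Run:
```python
from h import *
where()
```

```text
t 39.8 grasp [580.2 343.2 167.1] a 7.82 w 59.6 F [-0.6 -8.3  3.2]
```

play_rows(
  targets=[
    [[0, 0, 0, 0], [0, 0, 0, 0], [0, 0, 0, 0], [0, 0, 0, 0]],
  ],
  grip=30,
)

```text
t: 40.3
eef_pos: [0.5803, 0.3455, 0.3257]
ee_rot: [-3.141, 0.0, -1.434]
force: [-0.5, -0.3, -0.3]
width: 0.0772
```

play_rows(
  targets=[
    [[0, 0, -0.02, 0], [0, 0, -0.05, 0], [0.03, 0, -0.06, 0], [0.08, 0, -0.06, 0], [0.14, 0, -0.06, 0]],
  ],
)

```text
t: 40.92
eef_pos: [0.5992, 0.205, 0.3854]
ee_rot: [3.141, 0.0, -1.433]
force: [1.4, -0.8, -0.0]
width: 0.0774
```

play_rows(
  targets=[
    [[0.05, 0, 0, 0], [0.1, 0, 0, 0], [0.15, 0, 0, 0], [0.2, 0, 0, 0]],
  ],
  grip=0,
)

```text
t: 41.42
eef_pos: [0.6263, 0.0061, 0.3855]
ee_rot: [3.141, 0.0, -1.434]
force: [0.4, 0.0, -0.4]
width: 0.0878
```

Run:
```python
from h import *
where()
im,d,P,C,o=measure('scene',['carton1_mid','carton5_mid'],(.031,.045),'s7.png'); pile(C[d>0],k=2); 
chain((477.3,-369,6.6),3)
```

```text
t 41.42 grasp [626.2   6.1 226.5] a 7.83 w 87.8 F [ 0.4  0.  -0.4]
carton1_mid 0.58 (array([ 477.8, -369.2]), 121.1, 64.5, 7.3, array([ 482. , -369.4,   36.2]))
carton5_mid 0.8 (array([ 612.4, -375.2]), 120.0, 64.2, -1.2, array([ 616.1, -375.9,   37. ]))
scene top n 446 c [ -1.1 -63.4] wh [ 61.8 120.3] ang 0.2 x [-30.4  28.2] y [-121.6   -4. ] z 108.3
[[0.044, 0.025, 0.015, 0.1], [0.088, 0.049, 0.03, 0.3], [0.132, 0.074, 0.046, 0.4], [0.176, 0.099, 0.061, 0.5], [0.22, 0.123, 0.076, 0.6]]
[[0.044, 0.024, 0.015, 0.1], [0.088, 0.048, 0.03, 0.3], [0.133, 0.072, 0.046, 0.4]]
--
[[-0.0, -0.0, 0.026, -0.0], [-0.0, -0.0, 0.051, -0.0], [-0.0, -0.0, 0.077, -0.0]]
--
[[0.0, 0.0, -0.044, -0.0], [0.0, 0.0, -0.088, -0.0], [0.0, 0.0, -0.131, -0.0], [0.0, 0.0, -0.175, -0.0], [0.0, 0.0, -0.219, -0.0]]
--
[[-0.047, -0.016, -0.0, -0.1], [-0.094, -0.031, -0.0, -0.2], [-0.141, -0.047, -0.0, -0.3], [-0.188, -0.062, -0.0, -0.4], [-0.235, -0.078, -0.0, -0.5]]
[[-0.047, -0.016, -0.0, -0.1], [-0.094, -0.032, -0.0, -0.2], [-0.14, -0.048, -0.0, -0.3], [-0.187, -0.064, -0.0, -0.4], [-0.234, -0.08, -0.0, -0.5]]
[[-0.047, -0.016, -0.0, -0.1], [-0.093, -0.033, -0.0, -0.2]]
--
[[-0.035, 0.0, -0.0, -0.0], [-0.069, 0.0, -0.0, -0.0], [-0.104, 0.0, -0.0, -0.0], [-0.138, 0.0, -0.0, -0.0]]
--
[[-0.0, -0.0, 0.021, -0.0]]
--
[[-0.001, -0.0, 0.004, -0.0], [-0.002, -0.0, 0.007, -0.0], [-0.003, -0.0, 0.011, -0.0], [-0.004, -0.0, 0.015, -0.0]]
--
```

View pics/s7.png

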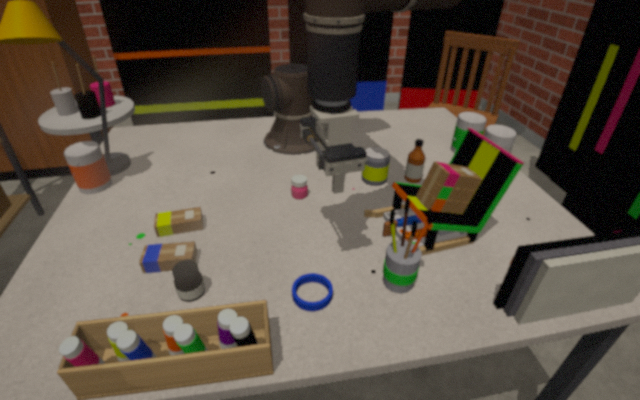

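play_rows(
  targets=[
    [[0.044, 0.025, 0.015, 0.1], [0.088, 0.049, 0.03, 0.3], [0.132, 0.074, 0.046, 0.4], [0.176, 0.099, 0.061, 0.5], [0.22, 0.123, 0.076, 0.6]],
  ],
  grip=0,
)

```text
t: 42.2
eef_pos: [0.5339, -0.2271, 0.3092]
ee_rot: [-3.141, 0.0, -1.443]
force: [1.1, -0.2, 0.3]
width: 0.0877
```

play_rows(
  targets=[
    [[0.044, 0.024, 0.015, 0.1], [0.088, 0.048, 0.03, 0.3], [0.133, 0.072, 0.046, 0.4], [0.133, 0.072, 0.046, 0.4]],
  ],
)

```text
t: 42.7
eef_pos: [0.4782, -0.3692, 0.2618]
ee_rot: [3.139, 0.002, -1.455]
force: [0.8, -0.5, 0.4]
width: 0.088
```

play_rows(
  targets=[
    [[0, 0, 0.026, 0], [0, 0, 0.051, 0], [0, 0, 0.07, 0], [0, 0, 0.077, 0]],
  ],
)

```text
t: 43.2
eef_pos: [0.4803, -0.3663, 0.1857]
ee_rot: [3.14, 0.001, -1.45]
force: [0.2, -0.4, 0.6]
width: 0.0877
```

play_rows(
  targets=[
    [[0, 0, 0, 0], [0, 0, 0, 0], [0, 0, 0, 0], [0, 0, 0, 0], [0, 0, 0, 0]],
  ],
  grip=255,
  newtons=25,
)

```text
t: 43.82
eef_pos: [0.4798, -0.3673, 0.1873]
ee_rot: [3.141, 0.0, -1.451]
force: [-3.5, 0.6, 7.0]
width: 0.0599
```

play_rows(
  targets=[
    [[0, 0, -0.035, 0], [0, 0, -0.08, 0], [0, 0, -0.13, 0], [0, 0, -0.175, 0], [0, 0, -0.219, 0]],
  ],
)

```text
t: 44.45
eef_pos: [0.48, -0.3669, 0.4069]
ee_rot: [-3.141, 0.001, -1.452]
force: [0.2, 0.1, -4.6]
width: 0.0601
```

play_rows(
  targets=[
    [[-0.047, -0.016, 0, -0.1], [-0.094, -0.031, 0, -0.2], [-0.141, -0.047, 0, -0.3], [-0.188, -0.062, 0, -0.4], [-0.235, -0.078, 0, -0.5]],
  ],
)

```text
t: 45.08
eef_pos: [0.5295, -0.1229, 0.4054]
ee_rot: [-3.141, 0.001, -1.443]
force: [0.4, 0.1, -3.0]
width: 0.0596
```

play_rows(
  targets=[
    [[-0.047, -0.016, 0, -0.1], [-0.094, -0.032, 0, -0.2], [-0.14, -0.048, 0, -0.3], [-0.187, -0.064, 0, -0.4], [-0.234, -0.08, 0, -0.5]],
  ],
)

```text
t: 45.7
eef_pos: [0.579, 0.1194, 0.4053]
ee_rot: [3.141, 0.001, -1.434]
force: [1.5, -0.8, -3.5]
width: 0.0598
```

play_rows(
  targets=[
    [[-0.047, -0.016, 0, -0.1], [-0.093, -0.033, 0, -0.2], [-0.093, -0.033, 0, -0.2]],
  ],
)

```text
t: 46.08
eef_pos: [0.5993, 0.2177, 0.4042]
ee_rot: [3.14, 0.0, -1.428]
force: [-0.1, -0.5, -4.8]
width: 0.0599
```

Run:
```python
from h import *
where(); k=3;h=10
y,z=place(k,h); print(y,z)
plan([(*rack(0,y-4),z+46,RA,36),(*rack(0,y-4),z+24,RA,25),(*rack(0,y),z+9,RA,5),(*rack(0,y),z,RA,4)])
```

```text
t 46.08 grasp [599.1 217.7 245.2] a 8.21 w 59.9 F [-0.1 -0.5 -4.8]
82.08605037751859 201.80890567746005
[[-0.033, 0.0, -0.001, 0.1], [-0.066, 0.0, -0.001, 0.2], [-0.099, 0.0, -0.002, 0.3], [-0.132, 0.0, -0.003, 0.5]]
--
[[0.0, -0.0, 0.022, -0.0]]
--
[[-0.001, -0.0, 0.004, -0.0], [-0.002, -0.0, 0.008, -0.0], [-0.003, -0.0, 0.011, -0.0], [-0.004, -0.0, 0.015, -0.0]]
--
[[0.0, -0.0, 0.003, -0.0], [0.0, -0.0, 0.006, -0.0], [0.0, -0.0, 0.009, -0.0]]
--
```

play_rows(
  targets=[
    [[-0.033, 0, -0.001, 0.1], [-0.066, 0, -0.001, 0.2], [-0.099, 0, -0.002, 0.4], [-0.132, 0, -0.003, 0.5], [-0.132, 0, -0.003, 0.5]],
  ],
)

```text
t: 46.7
eef_pos: [0.5801, 0.3466, 0.4078]
ee_rot: [3.141, 0.0, -1.437]
force: [0.2, -0.8, -4.2]
width: 0.0596
```

play_rows(
  targets=[
    [[0, 0, 0.018, 0], [0, 0, 0.022, 0], [0, 0, 0.022, 0]],
  ],
)

```text
t: 47.08
eef_pos: [0.5808, 0.3441, 0.3858]
ee_rot: [3.14, -0.001, -1.44]
force: [-0.4, 0.8, -4.3]
width: 0.0596
```

play_rows(
  targets=[
    [[-0.001, 0, 0.004, 0], [-0.002, 0, 0.008, 0], [-0.003, 0, 0.011, 0], [-0.004, 0, 0.015, 0]],
  ],
  newtons=12,
)

```text
t: 47.58
eef_pos: [0.5801, 0.3492, 0.372]
ee_rot: [-3.141, 0.0, -1.439]
force: [-0.2, 0.7, -1.0]
width: 0.06
```

play_rows(
  targets=[
    [[0, 0, 0.003, 0], [0, 0, 0.006, 0], [0, 0, 0.009, 0], [0, 0, 0.009, 0]],
  ],
  newtons=10,
)

```text
t: 48.08
eef_pos: [0.5801, 0.349, 0.3623]
ee_rot: [3.141, -0.0, -1.439]
force: [-0.9, 0.4, -2.2]
width: 0.0597
```

play_rows(
  targets=[
    [[-0.002, 0, 0.001, 0], [-0.004, 0, 0.001, 0], [-0.006, 0, 0.002, 0], [-0.006, 0, 0.002, 0]],
  ],
)

```text
t: 48.58
eef_pos: [0.5792, 0.355, 0.3603]
ee_rot: [3.141, -0.0, -1.439]
force: [-0.7, -0.8, -4.2]
width: 0.06
```

Run:
```python
from h import *
where()
```

```text
t 48.58 grasp [579.2 355.  201.3] a 7.55 w 60.0 F [-0.7 -0.8 -4.2]
```

play_rows(
  targets=[
    [[-0.001, 0, 0.001, 0.1], [-0.002, 0, 0.001, 0.2], [-0.003, 0, 0.002, 0.2], [-0.003, 0, 0.002, 0.2]],
  ],
)

```text
t: 49.08
eef_pos: [0.5792, 0.356, 0.36]
ee_rot: [3.141, -0.004, -1.443]
force: [-0.0, -10.0, 5.6]
width: 0.0601
```

play_rows(
  targets=[
    [[0, 0, 0, 0], [0, 0, 0, 0], [0, 0, 0, 0], [0, 0, 0, 0]],
  ],
  grip=30,
)

```text
t: 49.58
eef_pos: [0.5789, 0.3582, 0.3586]
ee_rot: [-3.142, 0.0, -1.442]
force: [-0.2, -0.4, -0.3]
width: 0.077
```

play_rows(
  targets=[
    [[0, 0, -0.02, 0], [0, 0, -0.05, 0], [0.03, 0, -0.05, 0], [0.08, 0, -0.05, 0], [0.14, 0, -0.05, 0]],
  ],
)

```text
t: 50.2
eef_pos: [0.5966, 0.2177, 0.408]
ee_rot: [3.141, -0.0, -1.441]
force: [-0.1, -1.0, 0.0]
width: 0.0771
```

play_rows(
  targets=[
    [[0.05, 0, 0, 0], [0.1, 0, 0, 0], [0.15, 0, 0, 0], [0.2, 0, 0, 0]],
  ],
  grip=0,
)

```text
t: 50.7
eef_pos: [0.622, 0.0186, 0.4083]
ee_rot: [3.141, 0.0, -1.443]
force: [0.6, 0.6, 1.5]
width: 0.0874
```

Run:
```python
from h import *
where()
im,d,P,C,o=measure('scene',['carton5_mid'],(.031,.045),'s8.png'); pile(C[d>0],k=3); 
im,d,P,C,o=measure('top',['carton5_mid','jar_black'],(.031,.09)); pile(C[d>0],k=3,cam='top')
chain((612,-385,-1.4),4,h=13)
```

```text
t 50.7 grasp [622.   18.6 249.3] a 7.34 w 87.4 F [0.6 0.6 1.5]
carton5_mid 0.68 (array([429.6, 368.2]), 571.8, 224.1, 68.5, array([669.1, 246.3,  38.1]))
scene top n 432 c [-14.7 -62.7] wh [ 89.9 120.4] ang 0.7 x [-31.8  29.4] y [-121.4   -3.7] z 144.6
carton5_mid 0.86 (array([ 612.2, -374.9]), 121.4, 60.6, -3.9, array([ 612.2, -374.4,   36.2]))
jar_black 0.98 (array([ 713.4, -313. ]), 56.5, 55.2, 78.2, array([ 710.1, -308.4,   74.2]))
top top face: few 8
[[0.05, 0.008, 0.018, 1.1], [0.1, 0.015, 0.036, 2.2], [0.15, 0.023, 0.054, 3.3], [0.2, 0.031, 0.072, 4.3], [0.25, 0.038, 0.09, 5.4]]
[[0.051, 0.003, 0.018, 1.1], [0.101, 0.006, 0.036, 2.2], [0.152, 0.009, 0.054, 3.3]]
--
[[0.0, -0.0, 0.025, -0.0], [0.0, -0.0, 0.049, -0.0], [0.0, -0.0, 0.074, -0.0]]
--
[[-0.0, 0.0, -0.042, -0.0], [-0.0, 0.0, -0.084, -0.0], [-0.0, 0.0, -0.126, -0.0], [-0.0, 0.0, -0.169, -0.0], [-0.0, 0.0, -0.211, -0.0]]
[[-0.0, 0.0, -0.042, -0.0]]
--
[[-0.05, 0.002, 0.0, -0.8], [-0.099, 0.005, 0.0, -1.5], [-0.149, 0.007, 0.0, -2.3], [-0.199, 0.009, 0.0, -3.1], [-0.248, 0.012, 0.0, -3.8]]
[[-0.05, -0.001, 0.0, -0.8], [-0.099, -0.002, 0.0, -1.5], [-0.149, -0.003, 0.0, -2.3], [-0.199, -0.004, 0.0, -3.1], [-0.249, -0.005, 0.0, -3.8]]
[[-0.05, -0.004, 0.0, -0.8], [-0.099, -0.009, 0.0, -1.5]]
--
[[-0.03, 0.0, 0.0, -0.0], [-0.06, 0.0, 0.0, -0.0], [-0.09, 0.0, 0.0, -0.0], [-0.12, 0.0, 0.0, -0.0], [-0.15, 0.0, 0.0, -0.0]]
--
[[0.0, -0.0, 0.021, -0.0]]
--
[[-0.001, -0.0, 0.004, -0.0], [-0.002, -0.0, 0.008, -0.0], [-0.003, -0.0, 0.011, -0.0], [-0.004, -0.0, 0.015, -0.0]]
--
```

play_rows(
  targets=[
    [[0.05, 0.008, 0.018, 1.1], [0.1, 0.015, 0.036, 2.2], [0.15, 0.023, 0.054, 3.3], [0.2, 0.031, 0.072, 4.3], [0.25, 0.038, 0.09, 5.4]],
  ],
  grip=0,
)

```text
t: 51.58
eef_pos: [0.6169, -0.2324, 0.318]
ee_rot: [-3.141, 0.0, -1.535]
force: [1.3, 0.3, 0.6]
width: 0.0873
```

play_rows(
  targets=[
    [[0.051, 0.003, 0.018, 1.1], [0.101, 0.006, 0.036, 2.2], [0.152, 0.009, 0.054, 3.3], [0.152, 0.009, 0.054, 3.3], [0.152, 0.009, 0.054, 3.3]],
  ],
)

```text
t: 52.2
eef_pos: [0.6132, -0.3836, 0.2642]
ee_rot: [3.141, 0.0, -1.594]
force: [-0.3, 0.1, 0.5]
width: 0.0875
```

Run:
```python
from h import *
where()
plan([(612,-385,31,-2.2,25)])
```

```text
t 52.2 grasp [ 613.1 -383.5  105.2] a -1.31 w 87.5 F [-0.3  0.1  0.5]
[[0.0, 0.0, 0.025, 0.3], [0.001, 0.001, 0.049, 0.6], [0.001, 0.001, 0.074, 0.9]]
--
```

play_rows(
  targets=[
    [[0.001, 0.001, 0.025, 0.3], [0.002, 0.001, 0.049, 0.5], [0.002, 0.001, 0.068, 0.5], [0.002, 0.001, 0.074, 0.5]],
  ],
)

```text
t: 52.7
eef_pos: [0.6121, -0.3851, 0.1898]
ee_rot: [3.14, 0.0, -1.602]
force: [-0.6, 0.0, 0.5]
width: 0.0876
```

play_rows(
  targets=[
    [[0, 0, 0, 0], [0, 0, 0, 0], [0, 0, 0, 0], [0, 0, 0, 0], [0, 0, 0, 0]],
  ],
  grip=255,
  newtons=28,
)

```text
t: 53.32
eef_pos: [0.612, -0.3864, 0.1915]
ee_rot: [-3.141, -0.0, -1.603]
force: [-0.1, 1.5, 5.6]
width: 0.0598
```

play_rows(
  targets=[
    [[0, 0, -0.03, 0], [0, 0, -0.07, 0], [0, 0, -0.12, 0], [0, 0, -0.169, 0], [0, 0, -0.211, 0]],
  ],
)

```text
t: 53.95
eef_pos: [0.6115, -0.3862, 0.4031]
ee_rot: [-3.141, 0.0, -1.603]
force: [0.0, 0.2, -3.1]
width: 0.0598
```

play_rows(
  targets=[
    [[0, 0, -0.025, 0], [0, 0, -0.042, 0], [0, 0, -0.042, 0]],
  ],
)

```text
t: 54.32
eef_pos: [0.6119, -0.3863, 0.4442]
ee_rot: [-3.14, -0.0, -1.603]
force: [-0.1, -0.3, -2.8]
width: 0.0598
```

Run:
```python
from h import *
where(); k=4;h=13
y,z=place(k,h,13); print(y,z)
plan([(*rack(0,-60),z+47,RA,50),(*rack(0,y-4),z+47,RA,36),(*rack(0,y-4),z+24,RA,25),(*rack(0,y),z+9,RA,5),(*rack(0,y),z,RA,4)])
```

```text
t 54.33 grasp [ 612.  -386.4  285.2] a -1.86 w 59.8 F [-0.1 -0.3 -2.8]
84.620748462022 241.99068395593366
[[-0.05, 0.003, -0.0, -0.8], [-0.1, 0.005, -0.001, -1.6], [-0.149, 0.008, -0.001, -2.4], [-0.199, 0.011, -0.001, -3.2], [-0.249, 0.014, -0.002, -4.0]]
[[-0.05, -0.001, -0.0, -0.8], [-0.1, -0.002, -0.001, -1.6], [-0.15, -0.002, -0.001, -2.4], [-0.199, -0.003, -0.001, -3.2], [-0.249, -0.004, -0.002, -4.0]]
[[-0.05, -0.004, -0.0, -0.8], [-0.099, -0.008, -0.001, -1.6]]
--
[[-0.035, 0.0, -0.0, -0.0], [-0.07, 0.0, -0.0, -0.0], [-0.105, 0.0, -0.0, -0.0], [-0.141, 0.0, -0.0, -0.0]]
--
[[-0.0, 0.0, 0.023, -0.0]]
--
[[-0.001, 0.0, 0.004, -0.0], [-0.002, 0.0, 0.007, -0.0], [-0.003, 0.0, 0.011, -0.0], [-0.004, 0.0, 0.015, -0.0]]
--
[[-0.0, 0.0, 0.003, -0.0], [-0.0, 0.0, 0.006, -0.0], [-0.0, 0.0, 0.009, -0.0]]
--
```

play_rows(
  targets=[
    [[-0.05, 0.003, 0, -0.8], [-0.1, 0.005, 0, -1.6], [-0.149, 0.008, 0, -2.4], [-0.199, 0.011, 0, -3.2], [-0.249, 0.014, -0.002, -4.0]],
  ],
)

```text
t: 54.95
eef_pos: [0.6054, -0.1353, 0.4435]
ee_rot: [3.138, 0.0, -1.533]
force: [1.1, 1.1, -1.8]
width: 0.0599
```

play_rows(
  targets=[
    [[-0.05, -0.001, 0, -0.8], [-0.1, -0.002, 0, -1.6], [-0.15, -0.002, 0, -2.4], [-0.199, -0.003, 0, -3.2], [-0.249, -0.004, -0.002, -4.0]],
  ],
)

```text
t: 55.58
eef_pos: [0.6, 0.1136, 0.4456]
ee_rot: [3.139, -0.001, -1.463]
force: [1.0, -0.2, -2.4]
width: 0.0596
```

play_rows(
  targets=[
    [[-0.05, -0.004, 0, -0.8], [-0.099, -0.008, 0, -1.6], [-0.099, -0.008, 0, -1.6], [-0.099, -0.008, 0, -1.6]],
  ],
)

```text
t: 56.08
eef_pos: [0.5977, 0.2114, 0.446]
ee_rot: [3.139, -0.001, -1.435]
force: [1.0, 0.1, -2.5]
width: 0.0598
```

Run:
```python
from h import *
where(); k=4;h=13
y,z=place(k,h,13); print(y,z)
plan([(*rack(0,y-4),z+47,RA,36),(*rack(0,y-4),z+24,RA,25),(*rack(0,y),z+9,RA,5),(*rack(0,y),z,RA,4)])
```

```text
t 56.08 grasp [597.3 211.2 287. ] a 7.78 w 59.8 F [ 1.   0.1 -2.5]
84.620748462022 241.99068395593366
[[-0.035, -0.0, -0.001, 0.0], [-0.071, -0.001, -0.001, 0.0], [-0.106, -0.001, -0.002, 0.0], [-0.141, -0.002, -0.002, 0.0]]
--
[[-0.0, -0.0, 0.023, -0.0]]
--
[[-0.001, -0.0, 0.004, -0.0], [-0.002, -0.0, 0.007, -0.0], [-0.003, -0.0, 0.011, -0.0], [-0.004, -0.0, 0.015, -0.0]]
--
[[-0.0, -0.0, 0.003, -0.0], [-0.0, -0.0, 0.006, -0.0], [-0.0, -0.0, 0.009, -0.0]]
--
```

play_rows(
  targets=[
    [[-0.035, 0, 0, 0], [-0.071, -0.001, 0, 0], [-0.106, -0.001, -0.002, 0], [-0.141, -0.002, -0.002, 0], [-0.141, -0.002, -0.002, 0]],
  ],
)

```text
t: 56.7
eef_pos: [0.5808, 0.3521, 0.4484]
ee_rot: [3.14, -0.001, -1.435]
force: [-0.2, 0.4, -3.5]
width: 0.0594
```

play_rows(
  targets=[
    [[0, 0, 0.015, 0], [0, 0, 0.023, 0], [0, 0, 0.023, 0]],
  ],
)

```text
t: 57.08
eef_pos: [0.581, 0.3502, 0.4253]
ee_rot: [3.14, -0.001, -1.437]
force: [-0.8, -0.2, -1.8]
width: 0.0598
```

play_rows(
  targets=[
    [[-0.001, 0, 0.004, 0], [-0.002, 0, 0.007, 0], [-0.003, 0, 0.011, 0], [-0.004, 0, 0.015, 0]],
  ],
  newtons=14,
)

```text
t: 57.58
eef_pos: [0.5805, 0.3552, 0.4136]
ee_rot: [-3.14, -0.0, -1.435]
force: [-7.3, -4.1, 20.0]
width: 0.0597
```

play_rows(
  targets=[
    [[0, 0, 0.003, 0], [0, 0, 0.006, 0], [0, 0, 0.009, 0], [0, 0, 0.009, 0]],
  ],
  newtons=10,
)

```text
t: 58.08
eef_pos: [0.5804, 0.3553, 0.406]
ee_rot: [-3.138, 0.001, -1.435]
force: [-5.0, -1.4, 12.9]
width: 0.06
```

play_rows(
  targets=[
    [[-0.002, 0, 0.001, 0], [-0.003, 0, 0.001, 0], [-0.004, 0, 0.001, 0], [-0.004, 0, 0.001, 0]],
  ],
)

```text
t: 58.58
eef_pos: [0.5803, 0.3574, 0.4045]
ee_rot: [-3.139, -0.003, -1.436]
force: [-1.8, -9.8, 11.1]
width: 0.0601
```

Run:
```python
from h import *
where()
grab('scene','s9.png')
im=cv2.imread('pics/s9.png')[60:260,320:580]; cv2.imwrite('pics/s9c.png',cv2.resize(im,None,fx=3,fy=3,interpolation=3))
```

```text
t 58.58 grasp [580.7 357.  245.5] a 7.74 w 60.1 F [-1.8 -9.8 11.1]
```

View pics/s9c.png

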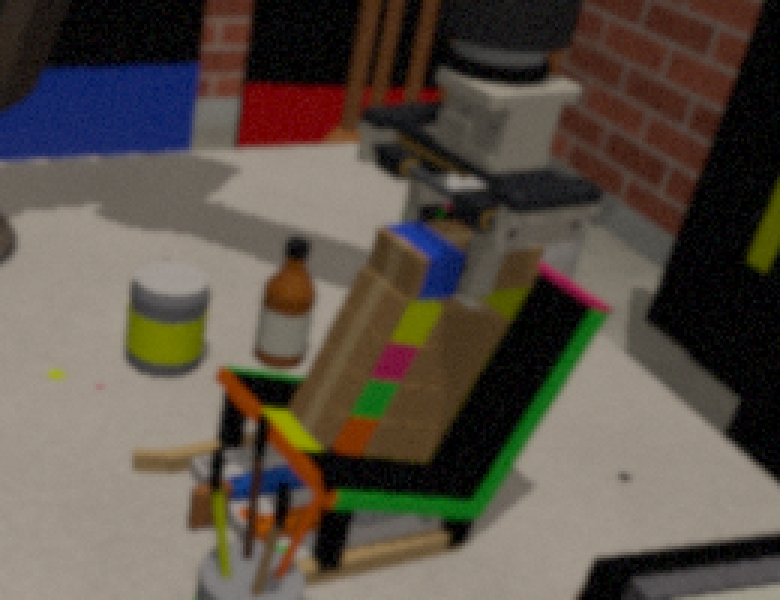

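play_rows(
  targets=[
    [[0, 0, 0, 0], [0, 0, 0, 0], [0, 0, 0, 0]],
  ],
  newtons=4,
)

```text
t: 59.0
eef_pos: [0.5802, 0.3592, 0.4024]
ee_rot: [-3.14, 0.0, -1.435]
force: [1.6, -2.4, 4.8]
width: 0.06
```

play_rows(
  targets=[
    [[0, 0, 0, 0], [0, 0, 0, 0], [0, 0, 0, 0], [0, 0, 0, 0]],
  ],
  grip=30,
)

```text
t: 59.5
eef_pos: [0.5797, 0.3594, 0.4014]
ee_rot: [3.141, -0.0, -1.435]
force: [0.8, 0.2, -0.7]
width: 0.0771
```

play_rows(
  targets=[
    [[0, 0, -0.02, 0], [0, 0, -0.05, 0], [0.03, 0, -0.05, 0], [0.08, 0, -0.05, 0], [0.14, 0, -0.05, 0]],
  ],
)

```text
t: 60.12
eef_pos: [0.5984, 0.2189, 0.4508]
ee_rot: [3.141, -0.0, -1.434]
force: [0.7, -1.4, -0.7]
width: 0.0771
```

play_rows(
  targets=[
    [[0.05, 0, 0, 0], [0.1, 0, 0, 0], [0.15, 0, 0, 0]],
  ],
)

```text
t: 60.5
eef_pos: [0.6185, 0.0694, 0.4511]
ee_rot: [3.141, 0.0, -1.436]
force: [1.0, -0.1, 0.6]
width: 0.0776
```

Run:
```python
from h import *
where()
for n in ('scene','top'):
    im,d,P=grab(n,n+'10.png'); S=pile(cloud(P,d)[d>0],cam=n,k=4)
    # uphill end face profile & side face profile by level
    for k in range(5):
        L=S[(S[:,2]>36*k+8)&(S[:,2]<36*k+28)&(abs(S[:,0])<40)]
        f=L[(L[:,1]<-100)&(abs(L[:,0])<22)]; g=L[(L[:,1]>-100)&(L[:,1]<-20)&(L[:,0]>15)]
        print(k,'end y',len(f),np.round(np.median(f[:,1]),1) if len(f)>3 else None,'side x',len(g),np.round(np.median(g[:,0]),1) if len(g)>3 else None)
im=cv2.imread('pics/scene10.png')[60:260,320:580]; cv2.imwrite('pics/s10c.png',cv2.resize(im,None,fx=3,fy=3,interpolation=3))
im,d,P=grab('top'); C=cloud(P,d)
for q in ['tray_grip']:
    X=C[finder.masks_of('top',q)[0]['mask']&(d>0)]; print(rect(X,.035,.06))
```

```text
t 60.5 grasp [618.4  69.5 292.1] a 7.73 w 77.6 F [ 1.  -0.1  0.6]
scene top n 324 c [  1.5 -64.4] wh [121.2  63.6] ang 89.9 x [-26.8  32.2] y [-124.7   -4.9] z 180.3
0 end y 90 -118.9 side x 165 28.1
1 end y 96 -120.6 side x 171 27.7
2 end y 104 -120.7 side x 177 27.3
3 end y 109 -120.2 side x 189 27.8
4 end y 105 -119.8 side x 123 29.7
top top face: few 0
0 end y 70 -119.4 side x 0 None
1 end y 78 -119.2 side x 0 None
2 end y 76 -120.1 side x 0 None
3 end y 70 -120.5 side x 0 None
4 end y 0 None side x 0 None
(array([603.7, 176.5]), 35.3, 12.0, 6.6, array([603.1, 177.3,  48. ]))
```

View pics/s10c.png

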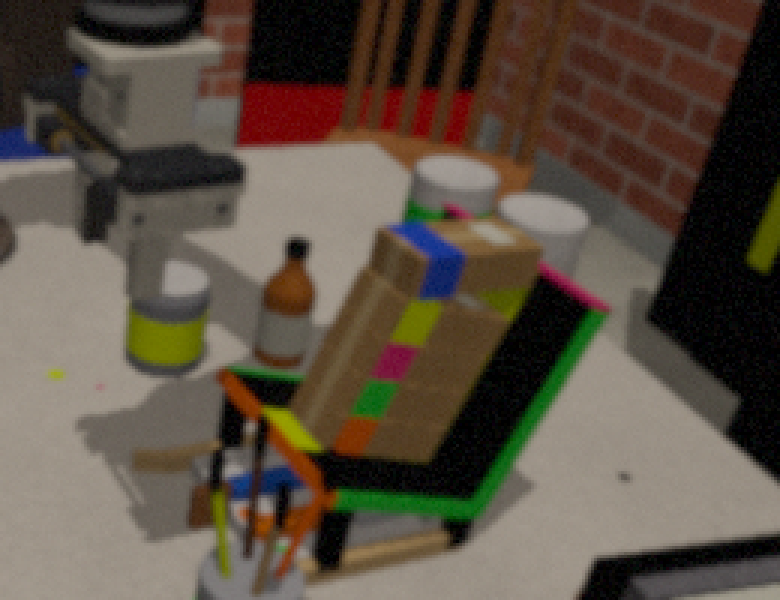

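Run:
```python
from h import *
im,d,P=grab('scene'); C=cloud(P,d); S=pile(C[d>0],k=4)
T=S[(S[:,2]>165)&(S[:,2]<215)&(S[:,0]>-25)&(S[:,0]<25)&(S[:,1]>-118)&(S[:,1]<-5)]
for y in range(-115,0,15):
    s=abs(T[:,1]-y)<8; print(y,s.sum(),np.median(T[s,2]).round(1))
# side face: z of lower edge? x-side points for z 130..185 along y
for y in (-110,-60,-15):
    L=S[(abs(S[:,1]-y)<10)&(S[:,2]>100)&(S[:,0]>15)&(S[:,0]<45)]
    h=[(z,int(((L[:,2]>=z)&(L[:,2]<z+8)).sum()),np.median(L[(L[:,2]>=z)&(L[:,2]<z+8),0]).round(1)) for z in range(110,186,8)]; print(y,h)
```

```text
scene top n 325 c [  3.7 -64.4] wh [124.3  60.9] ang 87.7 x [-27.8  32.2] y [-124.9   -6.1] z 180.4
-115 45 181.5
-100 60 184.9
-85 58 189.2
-70 60 193.0
-55 59 197.6
-40 57 201.8
-25 50 205.8
-10 27 208.8
-110 [(110, 21, np.float64(28.0)), (118, 30, np.float64(27.7)), (126, 30, np.float64(27.2)), (134, 24, np.float64(27.6)), (142, 31, np.float64(27.7)), (150, 36, np.float64(28.6)), (158, 31, np.float64(29.0)), (166, 20, np.float64(29.8)), (174, 30, np.float64(29.8)), (182, 17, np.float64(22.9))]
-60 [(110, 19, np.float64(27.5)), (118, 16, np.float64(27.1)), (126, 19, np.float64(27.8)), (134, 16, np.float64(27.5)), (142, 17, np.float64(25.0)), (150, 0, np.float64(nan)), (158, 13, np.float64(30.2)), (166, 24, np.float64(30.7)), (174, 17, np.float64(30.5)), (182, 21, np.float64(30.2))]
-15 [(110, 17, np.float64(27.3)), (118, 18, np.float64(27.8)), (126, 19, np.float64(27.6)), (134, 19, np.float64(27.3)), (142, 16, np.float64(24.3)), (150, 0, np.float64(nan)), (158, 0, np.float64(nan)), (166, 6, np.float64(29.9)), (174, 20, np.float64(29.9)), (182, 17, np.float64(30.4))]
  return _methods._mean(a, axis=axis, dtype=dtype,
  ret = ret.dtype.type(ret / rcount)
```

Run:
```python
from h import *
where(); k=4;h=10
y,z=place(k,h,12); print(y,z)
plan([(*rack(1,95),310,RA,45),(*rack(1,95),251,RA,22)])
```

```text
t 60.75 grasp [618.6  71.1 292.2] a 7.67 w 77.2 F [-0.5  0.8 -0. ]
84.64525762166069 238.82850127602825
[[-0.042, 0.0, -0.003, -0.0], [-0.085, 0.0, -0.005, -0.0], [-0.127, 0.0, -0.008, -0.0], [-0.17, 0.0, -0.01, -0.0], [-0.212, 0.0, -0.013, -0.1]]
[[-0.042, -0.0, -0.003, -0.0], [-0.085, -0.0, -0.005, -0.0]]
--
[[0.0, -0.0, 0.02, -0.0], [0.0, -0.0, 0.039, -0.0], [0.0, -0.0, 0.059, -0.0]]
--
```

play_rows(
  targets=[
    [[-0.04, 0, -0.018, 0], [-0.085, 0, -0.018, 0], [-0.127, 0, -0.018, 0], [-0.17, 0, -0.018, 0], [-0.212, 0, -0.018, 0]],
  ],
  grip=0,
)

```text
t: 61.38
eef_pos: [0.5893, 0.2844, 0.4694]
ee_rot: [3.141, 0.0, -1.434]
force: [0.6, -0.4, 0.4]
width: 0.088
```

play_rows(
  targets=[
    [[-0.042, 0, 0, 0], [-0.085, 0, 0, 0], [-0.085, 0, 0, 0]],
  ],
)

```text
t: 61.75
eef_pos: [0.5775, 0.3701, 0.4683]
ee_rot: [3.14, -0.0, -1.431]
force: [-0.3, -0.0, -0.6]
width: 0.0877
```

play_rows(
  targets=[
    [[0, 0, 0.02, 0], [0, 0, 0.04, 0], [0, 0, 0.055, 0], [0, 0, 0.059, 0]],
  ],
)

```text
t: 62.25
eef_pos: [0.5786, 0.366, 0.4095]
ee_rot: [3.14, -0.001, -1.435]
force: [-0.1, 0.1, 0.0]
width: 0.0879
```

play_rows(
  targets=[
    [[0, 0, 0, 0], [0, 0, 0, 0], [0, 0, 0, 0], [0, 0, 0, 0], [0, 0, 0, 0]],
  ],
  grip=255,
  newtons=20,
)

```text
t: 62.88
eef_pos: [0.579, 0.3662, 0.4111]
ee_rot: [-3.141, 0.0, -1.436]
force: [-1.0, -0.4, 2.0]
width: 0.0596
```

play_rows(
  targets=[
    [[0.005, 0, -0.008, 0], [0.01, 0, -0.016, 0], [0.014, 0, -0.018, 0], [0.014, 0, -0.018, 0]],
  ],
)

```text
t: 63.38
eef_pos: [0.5808, 0.3518, 0.4289]
ee_rot: [-3.141, 0.0, -1.436]
force: [-1.1, 0.2, -2.1]
width: 0.06
```

Run:
```python
from h import *
where(); k=4;h=10
y,z=place(k,h,12); print(y,z)
plan([(*rack(0,y),z+16,RA,5),(*rack(0,y),z,RA,4)])
```

```text
t 63.38 grasp [580.8 351.9 269.9] a 7.72 w 60.0 F [-1.1  0.2 -2.1]
84.64525762166069 238.82850127602825
[[-0.001, 0.0, 0.004, -0.0], [-0.002, 0.001, 0.008, -0.0], [-0.003, 0.001, 0.011, -0.0], [-0.003, 0.001, 0.015, -0.0]]
--
[[0.0, 0.0, 0.004, -0.0], [0.0, 0.0, 0.008, -0.0], [0.0, 0.0, 0.012, -0.0], [0.0, 0.0, 0.016, -0.0]]
--
```

play_rows(
  targets=[
    [[-0.001, 0, 0.004, 0], [-0.002, 0.001, 0.008, 0], [-0.003, 0.001, 0.011, 0], [-0.003, 0.001, 0.015, 0]],
  ],
  newtons=10,
)

```text
t: 63.88
eef_pos: [0.5793, 0.3554, 0.4133]
ee_rot: [3.141, -0.0, -1.435]
force: [0.7, 0.1, -2.7]
width: 0.0596
```

play_rows(
  targets=[
    [[0, 0, 0.004, 0], [0, 0, 0.008, 0], [0, 0, 0.012, 0], [0, 0, 0.015, 0], [0, 0, 0.015, 0]],
  ],
  newtons=8,
)

```text
t: 64.5
eef_pos: [0.5794, 0.3552, 0.3988]
ee_rot: [-3.141, 0.0, -1.435]
force: [0.2, 2.2, -0.1]
width: 0.0599
```

Run:
```python
from h import *
where()
im,d,P=grab('scene'); C=cloud(P,d); S=pile(C[d>0],k=4)
T=S[(S[:,2]>165)&(S[:,2]<215)&(S[:,0]>-25)&(S[:,0]<25)&(S[:,1]>-130)&(S[:,1]<-5)]
for y in range(-125,0,15):
    s=abs(T[:,1]-y)<8; print(y,s.sum(),np.median(T[s,2]).round(1) if s.sum() else None)
```

```text
t 64.5 grasp [579.5 355.3 239.8] a 7.76 w 59.9 F [ 0.2  2.2 -0.1]
scene top n 372 c [  0.  -67.8] wh [ 96.  127.5] ang 2.3 x [-41.1  47.2] y [-130.5   -7.6] z 179.2
-125 93 175.2
-110 32 179.6
-95 30 179.4
-80 28 179.0
-65 20 179.0
-50 10 179.2
-35 5 179.1
-20 11 179.5
-5 3 179.5
```

play_rows(
  targets=[
    [[-0.003, 0, 0.001, 0], [-0.006, 0, 0.002, 0], [-0.008, 0, 0.0025, 0], [-0.008, 0, 0.0025, 0]],
  ],
)

```text
t: 65.05
eef_pos: [0.5783, 0.3632, 0.3962]
ee_rot: [-3.141, 0.0, -1.435]
force: [0.0, -0.2, 2.3]
width: 0.0599
```

play_rows(
  targets=[
    [[-0.001, 0, 0.0005, 0], [-0.002, 0, 0.0005, 0], [-0.003, 0, 0.001, 0], [-0.003, 0, 0.001, 0]],
  ],
)

```text
t: 65.55
eef_pos: [0.578, 0.365, 0.3956]
ee_rot: [3.141, -0.002, -1.436]
force: [0.1, -6.3, 5.8]
width: 0.06
```

Contact with the backstop. Release and check.

play_rows(
  targets=[
    [[0, 0, 0, 0], [0, 0, 0, 0], [0, 0, 0, 0], [0, 0, 0, 0]],
  ],
  grip=30,
)

```text
t: 66.05
eef_pos: [0.5778, 0.3662, 0.3949]
ee_rot: [3.141, -0.0, -1.435]
force: [-0.5, 0.4, -0.7]
width: 0.0776
```

play_rows(
  targets=[
    [[0, 0, -0.02, 0], [0, 0, -0.05, 0], [0.03, 0, -0.05, 0], [0.08, 0, -0.05, 0], [0.14, 0, -0.05, 0]],
  ],
)

```text
t: 66.68
eef_pos: [0.5965, 0.2258, 0.4443]
ee_rot: [3.141, -0.0, -1.434]
force: [0.2, -0.1, 0.7]
width: 0.0773
```

play_rows(
  targets=[
    [[0.055, 0, 0, 0], [0.11, 0, 0, 0], [0.165, 0, 0, 0], [0.22, 0, 0, 0], [0.27, 0, 0, 0]],
  ],
)

```text
t: 67.3
eef_pos: [0.6326, -0.0428, 0.4446]
ee_rot: [3.141, 0.0, -1.436]
force: [0.0, 0.1, -0.0]
width: 0.0771
```

Run:
```python
from h import *
where()
for n in ('scene','top'):
    im,d,P=grab(n,n+'11.png'); C=cloud(P,d); S=pile(C[d>0],cam=n,k=4)
    for k in range(5):
        L=S[(S[:,2]>36*k+8)&(S[:,2]<36*k+28)&(abs(S[:,0])<40)]
        f=L[(L[:,1]<-100)&(abs(L[:,0])<22)]; g=L[(L[:,1]>-100)&(L[:,1]<-20)&(L[:,0]>15)]
        print(k,'end y',len(f),np.round(np.median(f[:,1]),1) if len(f)>3 else None,'side x',len(g),np.round(np.median(g[:,0]),1) if len(g)>3 else None)
    T=S[(S[:,2]>165)&(S[:,2]<215)&(abs(S[:,0])<25)&(S[:,1]<-5)]
    print([(y,np.median(T[abs(T[:,1]-y)<8,2]).round(1)) for y in range(-110,0,25) if (abs(T[:,1]-y)<8).sum()>3])
X=C[finder.masks_of('top','tray_grip')[0]['mask']&(d>0)]; print('block',rect(X,.035,.06))
for q in ['jar_black','jar_pink','brush_pot','medium','paint_can']: print(q,[np.round(r['xyz'],3) for r in finder.find_in('top',q)][:1])
a=cv2.imread('pics/scene11.png')[60:270,300:560]; b=cv2.imread('pics/top11.png')[60:300,90:480]
a=cv2.resize(a,(400,323)); b=cv2.resize(b,(400,246)); cv2.imwrite('pics/f.png',cv2.resize(np.vstack([a,b]),None,fx=1.04,fy=1.04))
```

```text
t 67.3 grasp [632.5 -42.8 285.6] a 7.71 w 77.1 F [ 0.   0.1 -0. ]
scene top n 370 c [ -1.  -62.6] wh [118.4  64.2] ang 89.7 x [-29.2  30. ] y [-121.5   -3.8] z 179.1
0 end y 88 -119.1 side x 155 28.1
1 end y 94 -120.4 side x 168 27.8
2 end y 102 -120.6 side x 175 27.3
3 end y 107 -120.3 side x 182 27.7
4 end y 116 -119.8 side x 193 27.9
[(-110, np.float64(179.3)), (-85, np.float64(179.3)), (-60, np.float64(179.1)), (-35, np.float64(179.4)), (-10, np.float64(179.6))]
top top n 1187 c [ 10.1 -62.7] wh [119.3  83.2] ang 89.6 x [-30.4  28.9] y [-120.3   -4. ] z 179.8
0 end y 0 None side x 0 None
1 end y 0 None side x 0 None
2 end y 0 None side x 0 None
3 end y 0 None side x 0 None
4 end y 91 -119.7 side x 0 None
[(-110, np.float64(179.9)), (-85, np.float64(179.7)), (-60, np.float64(179.6)), (-35, np.float64(179.9)), (-10, np.float64(180.1))]
block None
jar_black [array([ 0.707, -0.307,  0.075])]
jar_pink [array([ 0.384, -0.03 ,  0.062])]
brush_pot [array([0.537, 0.416, 0.185])]
medium [array([0.343, 0.341, 0.101])]
paint_can [array([0.347, 0.34 , 0.103])]
```

View pics/f.png

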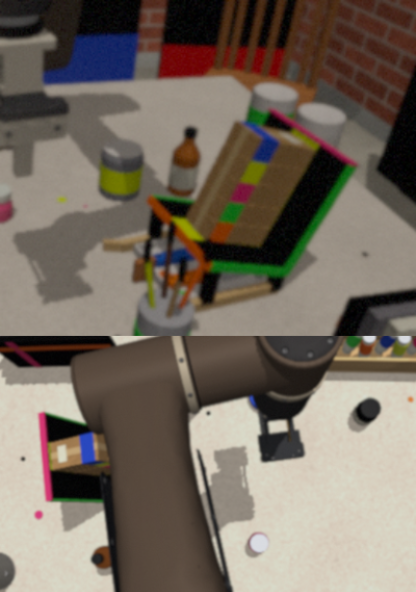

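play_rows(
  targets=[
    [[0.055, 0, 0, 0], [0.11, 0, 0, 0], [0.165, 0, 0, 0], [0.22, 0, 0, 0], [0.27, 0, 0, 0]],
  ],
)

```text
t: 68.32
eef_pos: [0.6701, -0.3084, 0.4451]
ee_rot: [-3.142, 0.0, -1.434]
force: [0.3, 0.8, -0.2]
width: 0.0771
```

play_rows(
  targets=[
    [[0.03, 0.03, 0, 0], [0.07, 0.06, 0, 0], [0.1, 0.1, 0, 0], [0.13, 0.13, 0, 0], [0.13, 0.13, 0, 0]],
  ],
)

```text
t: 68.95
eef_pos: [0.557, -0.4554, 0.4453]
ee_rot: [3.142, -0.0, -1.437]
force: [0.6, -0.2, -1.1]
width: 0.0772
```

Run:
```python
from h import *
where()
im,d,P=grab('top','top12.png'); C=cloud(P,d)
for r in finder.masks_of('top','tray_grip')[:2]:
    X=C[r['mask']&(d>0)]; print('tray',r['score'],rect(X,-.005,.03),'block',rect(X,.035,.06))
# block from depth directly in rack frame
X=C[d>0]*1000; xr=(X[:,:2]-RO)@EX; yr=(X[:,:2]-RO)@EY; s=(abs(xr)<30)&(yr>-140)&(yr<-65)&(X[:,2]>38)&(X[:,2]<55)
print('block rack',s.sum(),np.percentile(xr[s],[1,99]),np.percentile(yr[s],[1,99]))
for q in ['jar_black','jar_pink','brush_pot','medium','paint_can']: print(q,[np.round(r['xyz'],3) for r in finder.find_in('top',q)][:1])
pile(C[d>0],k=4,cam='top')
cv2.imwrite('pics/g.png',cv2.resize(im[80:300,60:480,::-1],None,fx=1.9,fy=1.9,interpolation=3))
```

```text
t 68.95 grasp [ 556.9 -455.4  286.3] a 7.64 w 77.2 F [ 0.6 -0.2 -1.1]
block rack 67 [-5.87931314  6.21849666] [-113.6235155   -78.35127237]
jar_black [array([ 0.71 , -0.311,  0.076])]
jar_pink [array([0.564, 0.286, 0.167])]
brush_pot [array([0.751, 0.14 , 0.099])]
medium [array([0.346, 0.333, 0.093])]
paint_can [array([0.333, 0.212, 0.102])]
top top n 1190 c [ -0.6 -62.3] wh [ 61.8 117.5] ang 0.1 x [-30.4  28.9] y [-120.2   -4.1] z 179.9
```

View pics/g.png

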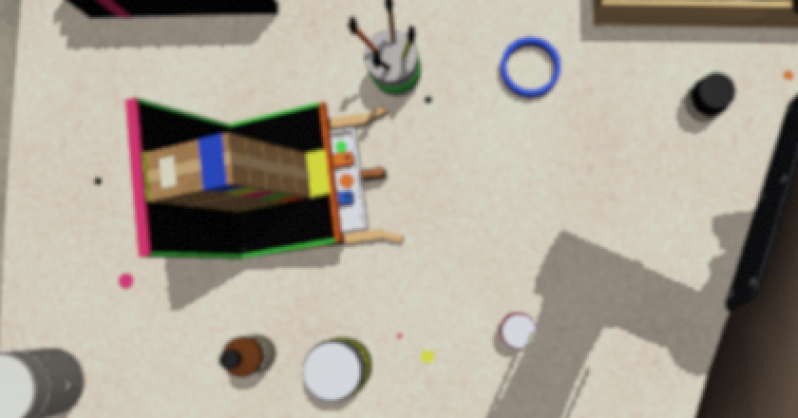

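```bash
python3 -c "
from h import *
print(job_done()); where()"
```

```text
the job is handed in; nothing more can be done
None
the job is handed in; nothing more can be done
```

The job is done and handed in at about 69 s of the 210 s allowed. Both scrapers lie flat in the tray, the tray is home between the runners, and all five cartons are in one pile on the yellow stripe.

**What went wrong:** the fifth carton (blue band) jammed nearly level against the backstop when I first put it down. I gripped it again, drew it uphill, laid it flat and slid it back until it touched.

**Last checks:**
- **Tray:** I pushed it in until the stop pushed back with about 31 N. The grip block's centre measured y = −96 mm in the rack's frame, against −95 mm when home, which is within the 2 mm calibration.
- **Pile:** the front ends of all five cartons are within about 1.5 mm of each other, at −119 to −121 mm. Each carton touched the backstop with 5–10 N before I let go. Sideways they agree within about 1 mm of the stripe's middle. The top face is flat on the slope at 179–180 mm, as it should be.
- **Other things:** in the last top picture the jars, tape, brush pot, bottle and can stand where they did.

**Where checks failed or disagreed:**
- In the last top picture the trained networks did not find the tray. They reported the pink jar on the rack, though the picture shows it in its place. I measured the block straight from the depth image instead.
- The scrapers now show only in part under the shelf. I last saw both lying flat in the tray, from the scene camera, before pushing it in.

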